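Strip the disc grater for washing

TASK

Strip the disc grater for washing: press the release pad at its front so that the clear lid springs open, then take off, one at a time, the hand nut (turn it until its slot lines up with the cross pin, then lift), the thick washer and the grating disc. Set each gently in the steel tray as you take it off, without dropping it, until all three lie flat on its floor side by side, the disc teeth up. Leave the lid open and the things around where they are.

Things in the scene. Friction and masses are not known exactly. Their poses are not given: they have to be found in the camera images.
- grater: White housing fixed to the worktop, steel deck on top at height 90 mm with a round recess 124 mm wide, 14 mm deep, for the disc. Origin on the worktop under the spindle axis, z up, -x to its front (x -148 to +78 mm, y +-84). Spindle upright on this axis: square drive 20 mm (flats along x, y) up to 113 mm, round pilot 20 mm wide up to 118 mm, stud 11 mm wide up to 152 mm.
- cross_pin (a point): Centre of the steel cross pin through the stud, height 144.5 mm: 5 mm thick, 19 mm long, its length along the y axis of this point and of the grater. It keeps the nut on unless the nut's slot lies along it; 2 mm of play between nut and pin.
- lid (a joint): Angle of the clear box lid over the stack (154 x 154 mm, 67 mm high plus a 16 mm feed chute; rim at height 92 mm), 0 shut to 1.72 open. Hinge along the grater's y at x +80 mm, height 93 mm; it opens up and rearward. Once unlatched its spring lifts it by itself in about 2 s and keeps it open, upright behind the deck, leaning back a little (x over +80 mm), up to 250 mm high.
- release (a joint): Angle of the grey release rocker, 0 at rest to 0.3 fully pressed; sprung. Its claw holds the lid's front tab and lets go at about 0.2. Pressed at its pad point this takes about 3 N and 4.5 mm; the stop comes at 6.5 mm, about 4 N.
- release_pad (a point): Centre of the top of the ribbed pad of the release rocker, 40 x 40 mm, in front of the lid at height 94 mm, 114 mm in front of the spindle axis. Press it straight down. The lid's front wall is 36 mm behind this point.
- nut: Black hand nut, a bar with round ends: 58 mm long (x), 24 wide (y), 18 high. Origin at its centre. A slot 23 x 8.5 mm along its x, 13 mm wide at the middle, goes right through. It lies round the stud on the washer, centre at height 131 mm, its x 0.9 to 2.3 rad away from the cross pin; turns freely either way and lifts past the pin when its x lies along the pin (either end) within about 0.15 rad.
- washer: Thick steel washer: 48 mm outside, hole 26 mm, 8 mm thick. Origin at its centre, z along its axis. It lies on the disc's hub, centre at height 118 mm, and overhangs the hub's flats by 5 mm.
- disc: Steel grating disc 113 mm wide with a grey square hub, 38 mm across flats (along x, y), 36 high, bored 23 mm square for the spindle. Origin at the centre of the hub's underside (height 78 mm in place), z up; plate 4 to 7 mm above it, teeth up to 9 mm; hub top 36 mm above it. Grip the hub from above; it is clear of the stud after 75 mm straight up.
- tray: Low steel wash tray, 178 mm (x) by 248 mm (y), 28 mm high with a rolled rim, fixed to the worktop beside the grater (on either side). Inside 170 x 240 mm, inner floor 4 mm above its origin, which is the centre of its underside.
- garlic: Bystander: a garlic bulb, 60 mm, standing behind the tray.
- onion: Bystander: a brown onion, 80 mm, towards the front right.
- peeler: Bystander: a vegetable peeler with a dark blue handle, 170 mm long, lying in front of the tray.
- tin: Bystander: a tin, 75 mm wide and 58 mm tall, at the right.

How it is judged:
By the outcome, as a careful person would: the job done as asked, in the order asked, and still so for the second after the job is handed in, with the robot touching nothing.
It also fails if it takes over 72 s, if anything falls off the work surface, if the arm or the gripper's body presses on something with over 40 N, if the wrist force passes 120 N, or if a joint passes its speed limit or range.

ROBOT

A 6-joint arm with a two-finger parallel gripper is mounted at the origin on a cart in front of the work surface, level with it; the furniture and walls round the work are solid. World frame = base frame: x ahead of the robot, y to its left, z up, the work surface at z = 0. Lengths are in m, angles in degrees, forces in N, time in s.
With the tool pointing down it reaches from about 0.325 to 0.875 m from the base axis. Payload 4.4 kg.
Tool frame: the origin (TCP) lies midway between the tips of the shut fingers; the grasp point (between the pads) lies behind it (ctrl.hold_point_z is the x of the grasp point in the tool frame, in m); x points along the fingers, z is the direction in which the jaws open and shut, and the axes are right-handed (so a half turn about x gives the same grasp; the last joint's range is limited). The gripper opens to 85 mm and grips with 20 to 120 N. Pads are 22 mm wide; open, the fingers measure 114 mm over their backs; the gripper's body (76 mm by 85 mm) begins 54 mm behind the grasp point. The pads swing forward as they close: fully open they stand 13 mm farther back than shut.
Start: joints at [64.658, 11.837, 88.321, -0, 79.842, -8.623], TCP at [0.165, 0.551, 0.231] pointing down, gripper open.
Joint ranges: [-156.59, 156.59], [-49.26, 127.26], [12.9, 141.05], [-63.56, 243.56], [4.71, 150.69], [-161.64, 161.64]. Speed limits (degrees/s): [159.86, 159.86, 180, 180, 180, 180].

INTERFACE

Orientations are given as [roll, pitch, yaw] about the fixed x, y, z axes, in that order (R = Rz(yaw) Ry(pitch) Rx(roll)).
In Python, from station import ctrl, vision, spotter gives the robot as it stands. The module is installed in compiled form; this text tells all that it offers.
- The arm moves only by the tool servo_tool, never from a script. Its argument "rows" is a list of rows, each a list of 7 numbers: the shift along the world's x, y, z in mm, then the turn, a rotation vector about the world's x, y, z in degrees, then the gripper command: -1 is fully open, 1 is shut, values between are in proportion. In form: [[dx, dy, dz, rx, ry, rz, claw], ...]. A call has 1 to 12 rows; each row is the pose to reach, as a shift and turn from the pose commanded when the call began; what a row does not reach only later rows make up. A row lasts 1/10 s, in which the tool goes at most 50 mm and 8.59 degrees, less where a joint would pass 70% of its speed; a pose out of reach is approached as far as the arm can. A call with a gripper value outside its range is refused whole. The fingers move at their own pace and stop on an object; "newtons" is the grip in N (left out, the last holds). Time passes only in rows, so rows that repeat a pose let the fingers close. It gives the time, the measured TCP pose, the force and the opening at its end, in the units of the state.
- ctrl.read_state(): the state, without advancing time (a new reading comes with each control period).
- vision.capture(name): name is "scene" or "top" or "wrist"; returns a dict with "color" (384x512x3 uint8, red, green, blue), "range_z" (384x512 float32, m along the optical axis (not along the pixel's ray), 0 where there is no reading), "intrinsics" (3x3 intrinsics, pixels), "R" (3x3) and "t" (3): a world point X has camera coordinates R X + t. Camera axes: x right, y down, z forward; pixel columns grow to the right and rows downward; lengths in m; the calibration is good to about 2 mm. A picture is of the moment at which its call begins.
- ctrl.job_done(): hands the job in, once; it reports no verdict.
Trained networks look in a picture, given as the dict that the camera call returned (one of the last four; its "shot" number tells which), for a name from the list of things; names that differ only in an ending like _2 or _b are one class to them, and where a whole thing is asked for, a point or a joint stands for the part that bears it (a point fixed in the world has none). Each returns a list of dicts, best first, with "score" (0 to 1); they miss things now and then, are a little off and sometimes report something else, mostly with a low value. They report only what shows in the picture. A call takes as long as a camera call.
- spotter.recognise(picture, label): "bbox" ([left, top, right, bottom] in pixels, round what is visible of it).
The state is a dict: "t": time; "joint_pos": joint angles; "dq": joint speeds; "joint_efforts": joint torques, N m; "position": TCP position; "eef_rot": TCP orientation; "ft_force": force on the tool from outside, world axes, zero at the start; "moment": the same for the moment, N m; "gripper_width": opening from 0.0 (shut) to 1.0 (fully open).
Only numpy, scipy, OpenCV 4.12 (cv2) and the standard library are available. Lean on these libraries where they do the work, as an engineer would, in place of code of your own. Each camera call takes 0.05 s, during which the arm holds its last target.

## Working session

There is one attempt and no reset: what is moved stays moved. The work goes in short steps, Python scripts to look and compute and a tool call to move; the robot and the scene stay as the last step left them, time stands still between calls to the robot, and variables do not carry over. Pictures are saved under pics/ and viewed, and the job is handed in when it is done.

Besides the shell and the picture viewer there is one more tool, called as name(argument=value, ...) on one line, values as JSON. servo_tool: Moves the arm, as the interface text tells. Its arguments: {"type":"object","properties":{"rows":{"type":"array","items":{"type":"array","items":{"type":"number"}}},"newtons":{"type":"number"}},"required":["rows"]}

```bash
mkdir -p pics
cat > h.py <<'E'
import numpy as np, cv2
from station import ctrl, vision, spotter
def save(p,n,crop=None,s=1):
    im=p["color"][:,:,::-1]
    if crop: l,t,r,b=crop; im=im[t:b,l:r]
    im=cv2.resize(im,None,fx=s,fy=s,interpolation=cv2.INTER_CUBIC) if s!=1 else im
    cv2.imwrite(f"pics/{n}.png",im)
def cloud(p):
    K=p["intrinsics"];z=p["range_z"].astype(float)
    v,u=np.mgrid[:z.shape[0],:z.shape[1]]
    P=np.stack([(u-K[0,2])*z/K[0,0],(v-K[1,2])*z/K[1,1],z],-1)
    W=(P-p["t"])@p["R"]
    W[z==0]=np.nan
    return W
def proj(p,X):
    c=np.asarray(X)@p["R"].T+p["t"]; q=c@p["intrinsics"].T
    return q[...,:2]/q[...,2:]
def onplane(p,uv,h):
    K=p["intrinsics"];d=np.array([(uv[0]-K[0,2])/K[0,0],(uv[1]-K[1,2])/K[1,1],1])@p["R"]
    o=-p["R"].T@p["t"]; return o+d*(h-o[2])/d[2]
E
python3 - <<'E'
from h import *
print(ctrl.read_state(), ctrl.hold_point_z)
for n in ["scene","top"]:
    p=vision.capture(n); save(p,n+"0",s=1.5)
    print(n,p["R"].round(3).tolist(),p["t"].round(3),p["intrinsics"].round(1).tolist())
    for l in ["grater","tray","release_pad","nut","washer","disc","lid","garlic","onion","peeler","tin"]:
        r=spotter.recognise(p,l)
        if r: print(l,[(round(x["score"],2),np.round(x["bbox"]).tolist()) for x in r[:2]])
E
```

```text
{'t': 0.0, 'joint_pos': array([ 6.46565090e+01,  1.18840462e+01,  8.84064863e+01, -7.80547271e-04,
        7.98410094e+01, -8.62030356e+00]), 'dq': array([ 0.02440732, -0.01863785,  0.06912599, -0.02358938,  0.04066133,
        0.0056959 ]), 'joint_efforts': array([ 6.95474364e-05, -3.83053994e+01, -2.91586697e+01, -4.76559817e-04,
        1.06050388e-02, -8.69443141e-06]), 'position': array([0.16511211, 0.5499835 , 0.2301138 ]), 'eef_rot': array([ 171.71420758,   89.86845586, -115.00884131]), 'ft_force': array([-0.00294406,  0.09505414, -0.12426185]), 'moment': array([-0.01012821,  0.03699461,  0.02968872]), 'gripper_width': 0.9995319780103148} -0.0187
scene [[0.446, -0.895, -0.004], [-0.554, -0.272, -0.787], [0.703, 0.354, -0.617]] [-0.325  0.319  1.106] [[478.6, 0.0, 252.8], [0.0, 478.6, 200.1], [0.0, 0.0, 1.0]]
grater [(0.93, [229.0, 163.0, 312.0, 261.0])]
tray [(0.94, [122.0, 164.0, 219.0, 219.0])]
release_pad [(0.79, [249.0, 209.0, 271.0, 233.0])]
washer [(0.25, [251.0, 210.0, 272.0, 232.0]), (0.17, [122.0, 166.0, 219.0, 219.0])]
disc [(0.7, [364.0, 230.0, 395.0, 263.0]), (0.58
[... 233 characters left out ...]
231.0, 397.0, 264.0]), (0.57, [250.0, 213.0, 270.0, 231.0])]
top [[0.023, -1.0, 0.008], [-0.997, -0.024, -0.079], [0.079, -0.006, -0.997]] [-0.138  0.485  1.552] [[498.5, 0.0, 259.7], [0.0, 498.5, 182.7], [0.0, 0.0, 1.0]]
tray [(0.57, [119.0, 140.0, 204.0, 202.0]), (0.27, [319.0, 220.0, 346.0, 248.0])]
release_pad [(0.67, [264.0, 194.0, 282.0, 214.0])]
nut [(0.46, [320.0, 220.0, 346.0, 251.0])]
disc [(0.59, [273.0, 175.0, 288.0, 183.0]), (0.34, [249.0, 140.0, 305.0, 194.0])]
lid [(0.93, [247.0, 137.0, 306.0, 198.0])]
garlic [(0.79, [133.0, 119.0, 154.0, 140.0])]
onion [(0.9, [316.0, 219.0, 345.0, 249.0])]
peeler [(0.74, [141.0, 208.0, 196.0, 213.0])]
tin [(0.8, [360.0, 153.0, 389.0, 180.0])]
```

View pics/scene0.png

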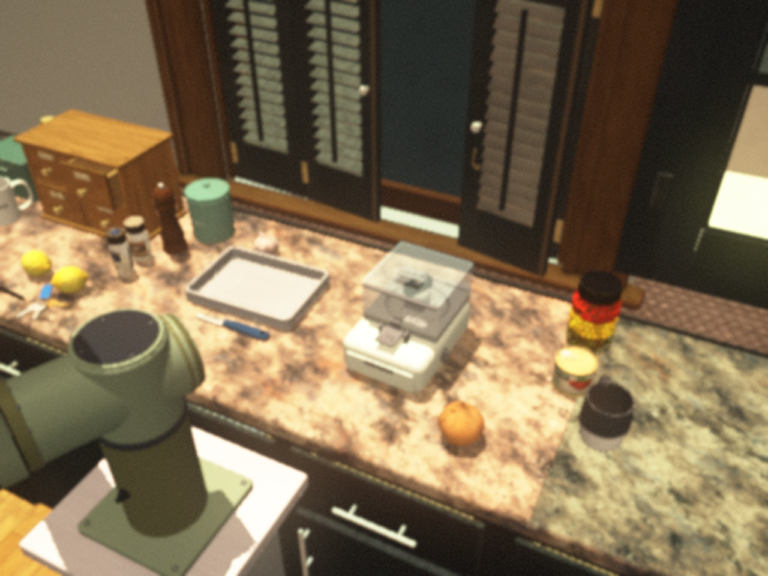

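View pics/top0.png

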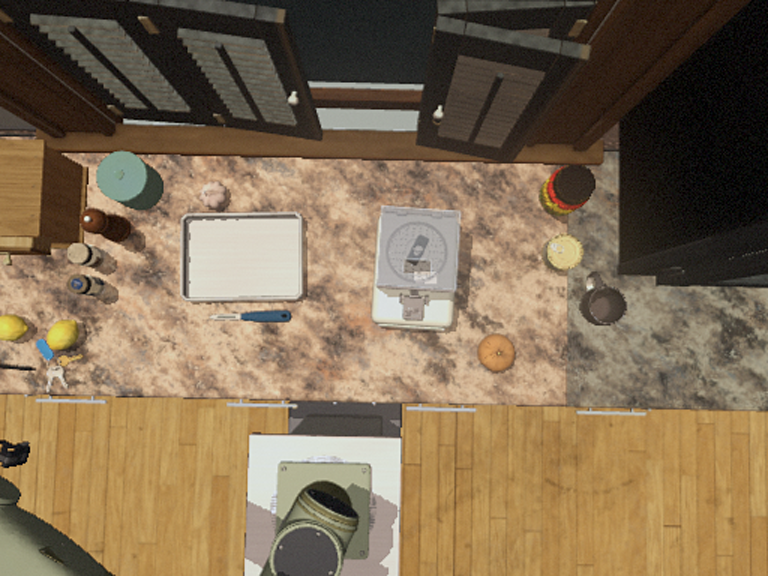

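Run:
```python
from h import *
p=vision.capture("top"); save(p,"top1",(235,125,320,230),7)
W=cloud(p)
q=vision.capture("scene"); V=cloud(q); save(q,"scene1",(215,150,330,270),6)
print("pad top",onplane(p,(275,203.5),.094))
for nm,C,box in [("top",W,(240,130,312,225)),("scene",V,(225,155,320,265))]:
    l,t,r,b=box; c=C[t:b,l:r].reshape(-1,3); c=c[~np.isnan(c[:,0])]
    h,e=np.histogram(c[:,2],bins=np.arange(-.01,.2,.01)); print(nm,list(zip(e.round(2).tolist(),h.tolist())))
    hs=c[c[:,2]>.06]
    (ctr,sz,a)=cv2.minAreaRect((hs[:,:2]*1000).astype(np.float32)); print("h>60",ctr,sz,a)
    hs=c[c[:,2]>.13]
    if len(hs)>10:
        print("lid",cv2.minAreaRect((hs[:,:2]*1000).astype(np.float32)))
# tray
for nm,C,box in [("top",W,(112,132,212,208)),("scene",V,(115,158,225,225))]:
    l,t,r,b=box; c=C[t:b,l:r].reshape(-1,3); c=c[~np.isnan(c[:,0])]
    k=c[(c[:,2]>.018)&(c[:,2]<.04)]; print(nm,"tray",len(k),cv2.minAreaRect((k[:,:2]*1000).astype(np.float32)), k.min(0),k.max(0))
```

```text
pad top [ 0.42082272 -0.17358701  0.094     ]
top [(-0.01, 916), (0.0, 1498), (0.01, 10), (0.02, 2), (0.03, 2), (0.04, 9), (0.05, 78), (0.06, 201), (0.07, 772), (0.08, 262), (0.09, 214), (0.1, 28), (0.11, 16), (0.12, 3), (0.13, 8), (0.14, 7), (0.15, 532), (0.16, 2164), (0.17, 66), (0.18, 17)]
h>60 (497.6227722167969, -173.4345703125) (167.90048217773438, 240.03578186035156) 89.8843765258789
lid ((528.2733154296875, -178.4302978515625), (154.03369140625, 159.04530334472656), 87.44995880126953)
scene [(-0.01, 2192), (0.0, 1121), (0.01, 203), (0.02, 234), (0.03, 216), (0.04, 229), (0.05, 302), (0.06, 447), (0.07, 1177), (0.08, 671), (0.09, 385), (0.1, 266), (0.11, 244), (0.12, 243), (0.13, 222), (0.14, 203), (0.15, 683), (0.16, 1242), (0.17, 120), (0.18, 1)]
h>60 (585.8370971679688, -151.08926391601562) (451.6651916503906, 276.6624450683594) 27.185546875
lid ((596.5797729492188, -180.65724182128906), (156.6015167236328, 300.9370422363281), 87.64801025390625)
top tray 811 ((522.7548828125, 185.21316528320312), (238.08026123046875, 255.06085205078125), 2.198028564453125) [0.40523391 0.05468261 0.01804656] [0.6403982  0.31519038 0.03977452]
scene tray 946 ((536.7970581054688, 237.0572052001953), (404.42852783203125, 256.55316162109375), 70.65911865234375) [0.38784925 0.05319905 0.01800639] [0.67309589 0.44372969 0.03995181]
```

View pics/top1.png

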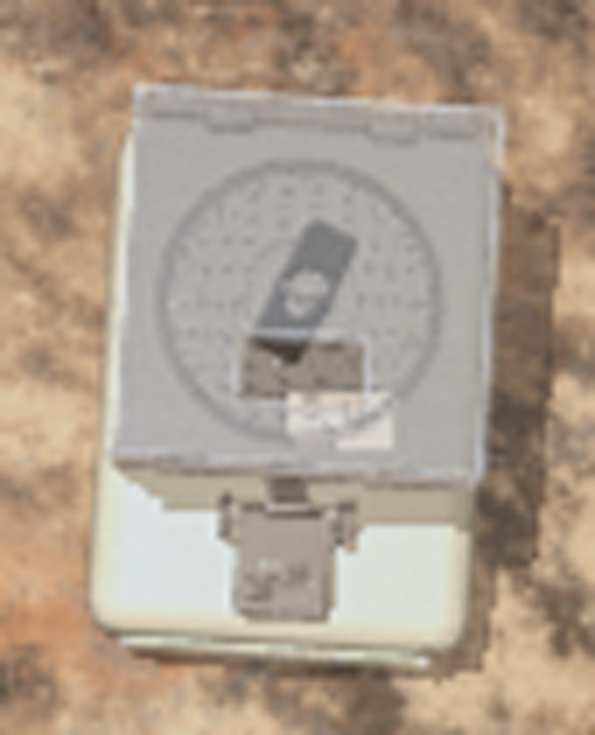

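View pics/scene1.png

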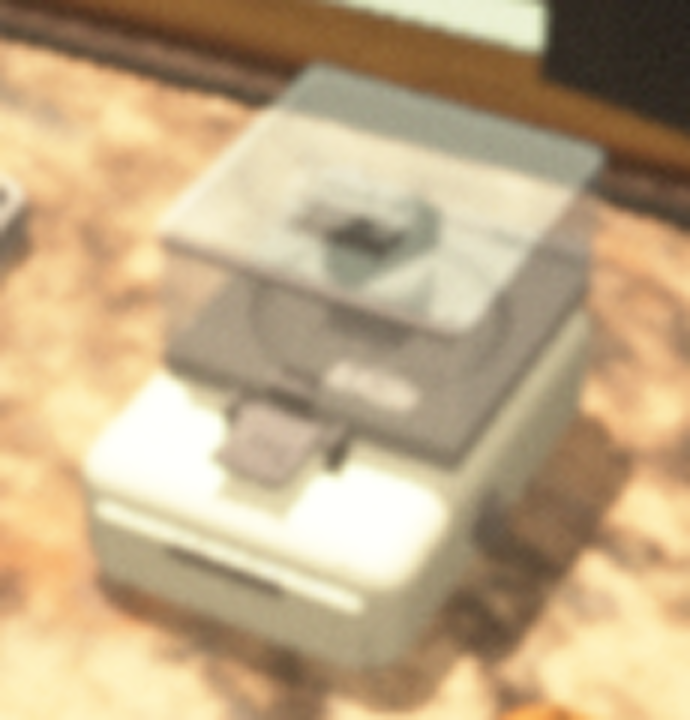

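Run:
```python
from h import *
p=vision.capture("top"); save(p,"top2",(110,130,215,220),7)
w=vision.capture("wrist"); save(w,"w0",s=1.2)
print("wristcam pos",-w["R"].T@w["t"],w["R"].round(2).tolist())
from scipy.spatial.transform import Rotation as R
s=ctrl.read_state(); M=R.from_euler('xyz',s['eef_rot'],degrees=True).as_matrix(); print(M.round(3)); 
print("pad",onplane(p,(275.4,205.7),.092)); print("disc",onplane(p,(277.9,167.9),.085))
a=onplane(p,(235+280/7,125+345/7),.14);b=onplane(p,(235+325/7,125+235/7),.14);print("nut",(a+b)/2,np.degrees(np.arctan2((b-a)[1],(b-a)[0])))
# lid front edge bottom/hinge edge ends
for e in [((115,465),(475,480)),((135,90),(503,105)),((100,625),(450,645))]:
    A,B=[onplane(p,(235+x/7,125+y/7),.159) for x,y in e]; print(np.degrees(np.arctan2(*(A-B)[:2])))
```

```text
wristcam pos [0.09476165 0.57207494 0.37343882] [[0.29, 0.96, -0.0], [0.92, -0.28, 0.29], [0.27, -0.08, -0.96]]
[[ 0.    -0.958  0.288]
 [ 0.     0.288  0.958]
 [-1.    -0.     0.   ]]
pad [ 0.41433704 -0.17499769  0.092     ]
disc [ 0.52914595 -0.18049081  0.085     ]
nut [ 0.52747198 -0.17899614  0.14      ] -20.958351275201203
1.041610636636497
0.9580042321193875
1.937687682251689
```

View pics/top2.png

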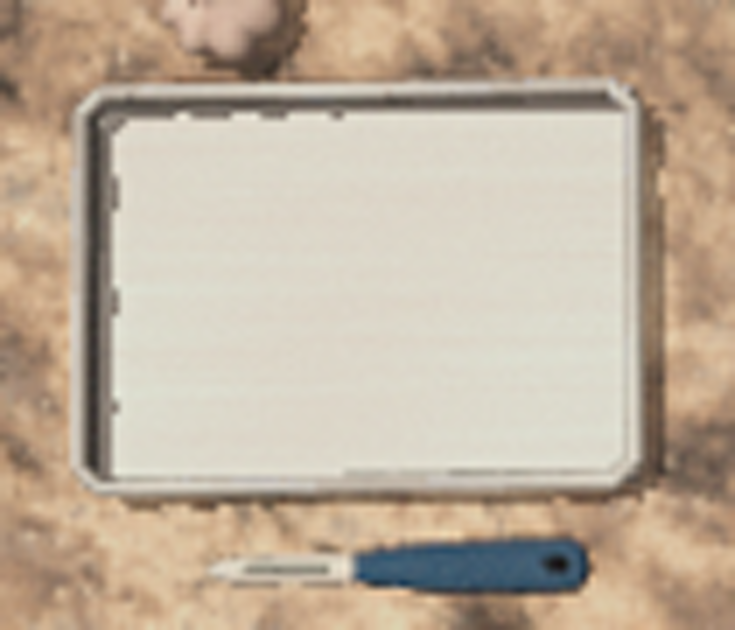

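View pics/w0.png

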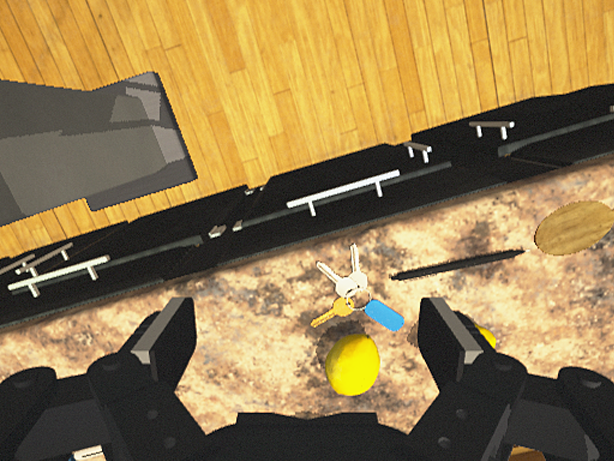

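servo_tool(rows=[[40, -30, 0, 0, 0, 0, 1], [80, -60, 0, 0, 0, 0, 1], [120, -95, 0, 0, 0, 0, 1], [155, -130, 0, 0, 0, 0, 1], [190, -165, 0, 0, 0, 0, 1], [220, -205, 0, 0, 0, 0, 1], [240, -250, 0, 0, 0, 0, 1], [240, -300, 0, 0, 0, 0, 1], [240, -350, 0, 0, 0, 0, 1], [240, -400, 0, 0, 0, 0, 1], [240, -450, 0, 0, 0, 0, 1], [240, -500, 0, 0, 0, 0, 1]], newtons=40)

```text
t: 2.6
position: [0.4052, 0.0501, 0.2317]
eef_rot: [-79.4, 89.9, -6.1]
ft_force: [1.4, -0.9, 1.6]
gripper_width: -0.002
```

servo_tool(rows=[[0, -50, 0, 0, -4, 0, 1], [0, -100, 0, 0, -8, 0, 1], [0, -150, -20, 0, -12, 0, 1], [0, -190, -40, 0, -15, 0, 1], [0, -226, -70, 0, -15, 0, 1], [0, -226, -100, 0, -15, 0, 1], [0, -226, -100, 0, -15, 0, 1], [0, -226, -100, 0, -15, 0, 1]])

```text
t: 3.4
position: [0.4051, -0.1737, 0.1312]
eef_rot: [-73.0, 75.1, 0.3]
ft_force: [0.4, 0.6, 1.3]
gripper_width: -0.002
```

Run:
```python
from h import *
s=ctrl.read_state(); print(s['position'],s['eef_rot'],s['gripper_width'],s['ft_force'],s['t'])
w=vision.capture("wrist"); save(w,"w1",s=1.2)
p=vision.capture("top"); save(p,"top3",(220,110,340,230),6)
```

```text
[ 0.40514329 -0.17366817  0.13120826] [-73.0019766   75.0575988    0.26738141] -0.0023172320654197866 [0.35945558 0.62109679 1.28316153] 3.4
```

View pics/w1.png

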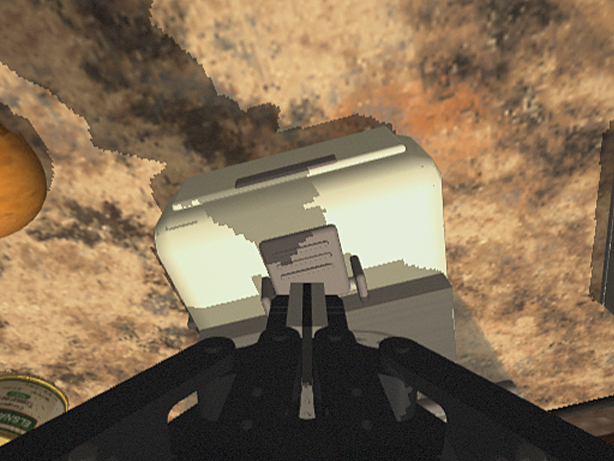

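View pics/top3.png

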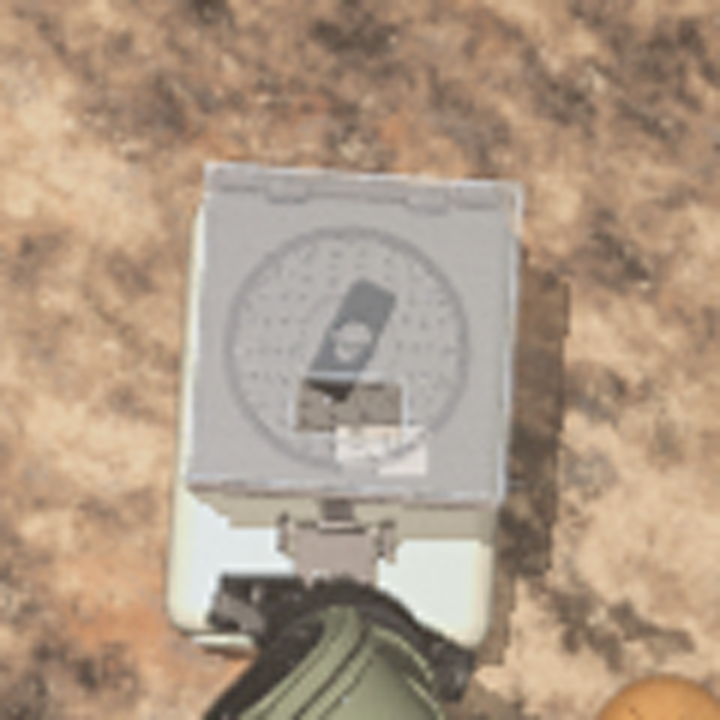

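Run:
```python
from h import *
w=vision.capture("wrist")
for u in [(260,242),(340,226),(347,285),(272,295),(303,258)]: print(onplane(w,(u[0]/1.2,u[1]/1.2),.094).round(4))
print(proj(w,[.4051,-.1737,.1312])*1.2)
```

```text
[ 0.3943 -0.1915  0.094 ]
[ 0.3981 -0.1517  0.094 ]
[ 0.4352 -0.1567  0.094 ]
[ 0.4282 -0.1969  0.094 ]
[ 0.4104 -0.1742  0.094 ]
[306.42649745 298.87806229]
```

servo_tool(rows=[[0, 0, -25, 0, 0, 0, 1], [0, 0, -34, 0, 0, 0, 1], [0, 0, -37, 0, 0, 0, 1], [0, 0, -40, 0, 0, 0, 1], [0, 0, -42, 0, 0, 0, 1], [0, 0, -43, 0, 0, 0, 1]])

```text
t: 4.15
position: [0.4058, -0.1742, 0.0887]
eef_rot: [-73.3, 75.0, -0.0]
ft_force: [-0.4, 1.4, 1.0]
gripper_width: 0.004
```

servo_tool(rows=[[0, 0, -2, 0, 0, 0, 1], [0, 0, -3, 0, 0, 0, 1], [0, 0, -4, 0, 0, 0, 1], [0, 0, -4, 0, 0, 0, 1]])

```text
t: 4.55
position: [0.4058, -0.1743, 0.0846]
eef_rot: [-73.3, 75.0, -0.1]
ft_force: [0.6, 1.9, 3.5]
gripper_width: 0.001
```

Run:
```python
from h import *
s=ctrl.read_state(); print(s['position'],s['ft_force'])
w=vision.capture("wrist"); save(w,"w2",s=1.2)
q=vision.capture("scene"); save(q,"s2",(200,130,340,270),5)
```

```text
[ 0.4057779  -0.17430286  0.08456156] [0.59962584 1.92621109 3.53168331]
```

View pics/w2.png

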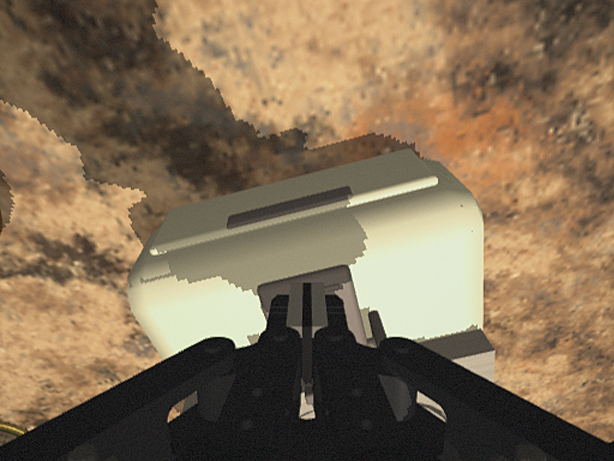

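View pics/s2.png

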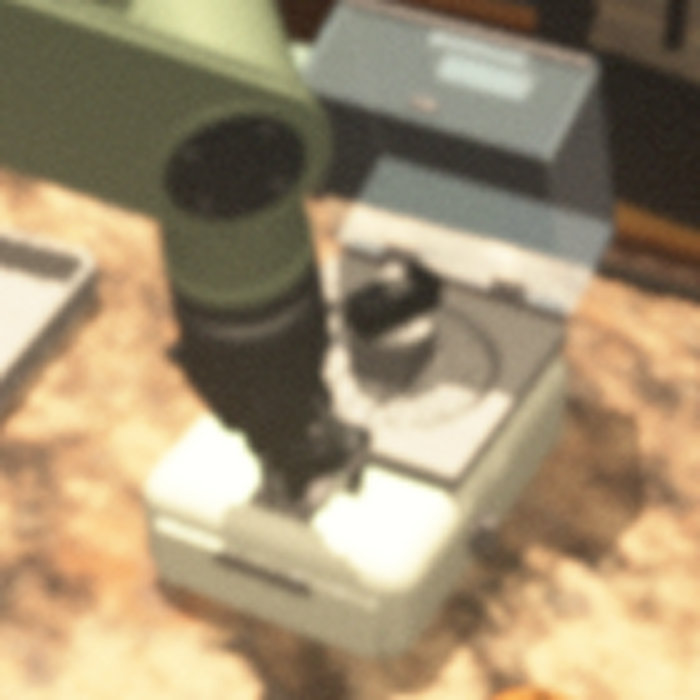

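servo_tool(rows=[[0, 0, 30, 0, 0, 0, 1], [0, 0, 70, 0, 4, 0, 0], [5, 0, 110, 0, 10, 0, -0.2], [20, 0, 145, 0, 15, 0, -0.2], [40, 0, 165, 0, 15, 0, -0.2], [50, 0, 165, 0, 15, 0, -0.2], [50, 0, 165, 0, 15, 0, -0.2], [50, 0, 165, 0, 15, 0, -0.2]])

```text
t: 5.45
position: [0.4534, -0.1734, 0.2467]
eef_rot: [81.1, 89.7, 154.4]
ft_force: [-0.7, -0.3, -0.6]
gripper_width: 0.596
```

Run:
```python
from h import *
s=ctrl.read_state(); print(s['position'],s['eef_rot'],s['ft_force'])
w=vision.capture("wrist"); save(w,"w3",s=1.5)
q=vision.capture("scene"); save(q,"s3",(200,100,340,270),4)
print(proj(w,[.529,-.1805,.118])*1.5, -w["R"].T@w["t"])
```

```text
[ 0.45344281 -0.17342     0.2467028 ] [ 81.11950275  89.69955467 154.39047651] [-0.74277233 -0.30753743 -0.58099807]
[406.47798426 393.14311386] [ 0.38345478 -0.15235489  0.38925723]
```

View pics/w3.png

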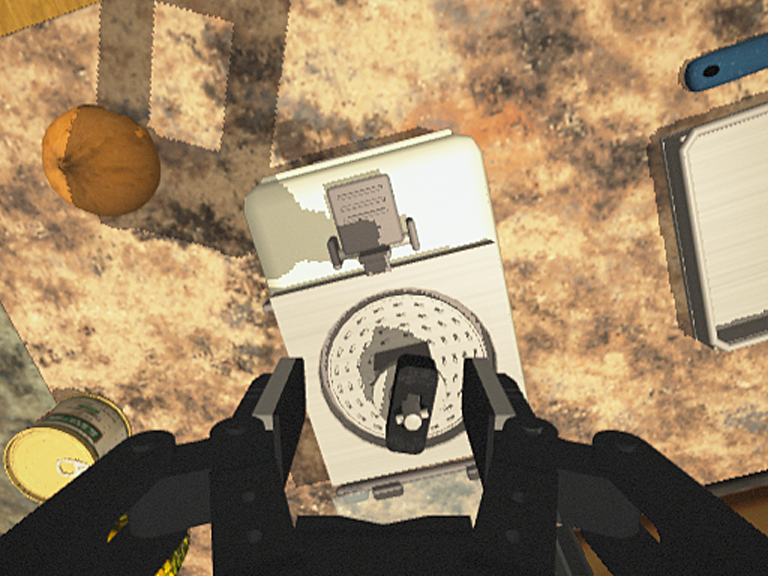

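View pics/s3.png

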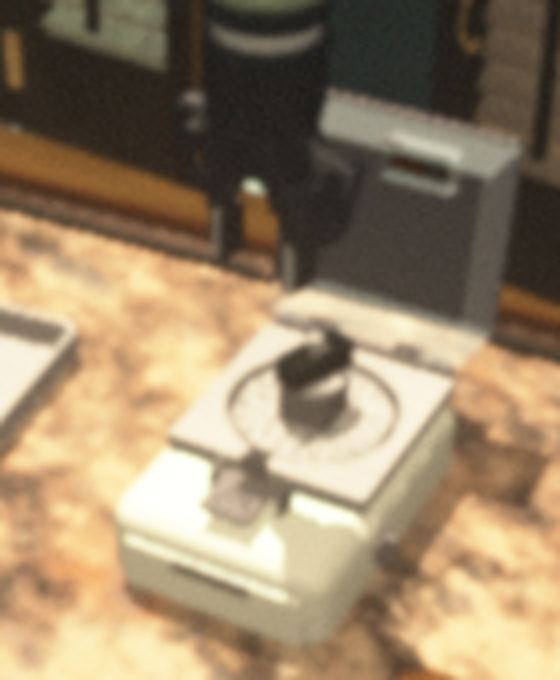

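Run:
```python
from h import *
w=vision.capture("wrist"); save(w,"w3b",(200,170,360,330),5)
f=lambda u,h: onplane(w,(u[0]/1.5,u[1]/1.5),h)
def ang(a,b,h): d=f(b,h)-f(a,h); return np.degrees(np.arctan2(d[1],d[0]))
print("deckfront y-axis ang-90", ang((268,295),(493,241),.09)-90)
print("deck sides", ang((272,305),(333,485),.09), ang((495,245),(524,400),.09))
print("stud top", f((413,422),.152),"pin",f((412.5,411),.147), "pin ang",ang((399,410),(426,412),.145))
print("nut edges",ang((396,362),(388,447),.14),ang((438,362),(426,447),.14))
print("recess c", f((406,370),.085), "pad",f((364,207),.094))
```

```text
deckfront y-axis ang-90 -2.9850677240535504
deck sides -2.4619750958943527 -2.7188027797504852
stud top [ 0.52954032 -0.17865214  0.152     ] pin [ 0.52560489 -0.17751907  0.147     ] pin ang 68.38702331249164
nut edges -21.321317461632077 -22.35355043006679
recess c [ 0.52932869 -0.17944837  0.085     ] pad [ 0.41127885 -0.17296969  0.094     ]
```

View pics/w3b.png

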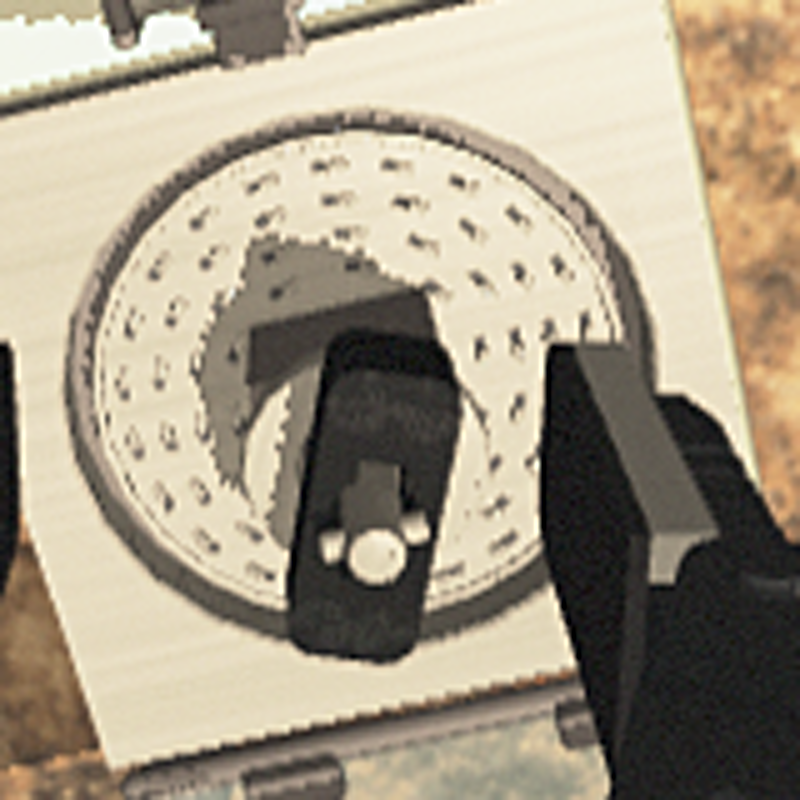

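servo_tool(rows=[[40, -3, -20, 0, 0, -5, -0.2], [76, -6, -50, 0, 0, -5, -0.2], [76, -6, -80, 0, 0, -5, -0.2], [76, -6, -80, 0, 0, -5, -0.2], [76, -6, -80, 0, 0, -5, -0.2]])

```text
t: 6.1
position: [0.53, -0.1798, 0.1684]
eef_rot: [86.9, 89.8, 155.1]
ft_force: [-0.6, -0.5, 0.6]
gripper_width: 0.602
```

Run:
```python
from h import *
s=ctrl.read_state(); print(s['position'],s['eef_rot'],s['eef_rot'][0]-s['eef_rot'][2],s['ft_force'])
w=vision.capture("wrist"); save(w,"w4",s=1.5)
```

```text
[ 0.53001245 -0.17983316  0.16843949] [ 86.86930643  89.82146857 155.12080328] -68.2514968533472 [-0.61883375 -0.47735175  0.61415828]
```

View pics/w4.png

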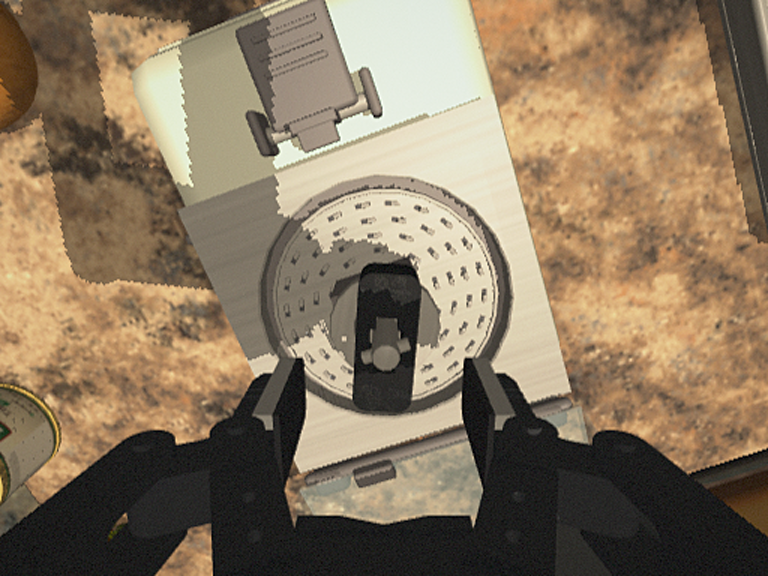

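servo_tool(rows=[[0, 0, -25, 0, 0, 0, -0.2], [0, 0, -40, 0, 0, 0, -0.2], [0, 0, -46, 0, 0, 0, -0.2], [0, 0, -46, 0, 0, 0, -0.2]])

```text
t: 6.55
position: [0.5308, -0.18, 0.1231]
eef_rot: [85.6, 89.9, 153.8]
ft_force: [0.4, 0.2, 0.6]
gripper_width: 0.604
```

servo_tool(rows=[[0, 0, 0, 0, 0, 0, 0.3], [0, 0, 0, 0, 0, 0, 0.6], [0, 0, 0, 0, 0, 0, 0.6], [0, 0, 0, 0, 0, 0, 0.6]], newtons=25)

```text
t: 6.95
position: [0.5323, -0.1805, 0.1246]
eef_rot: [-92.8, 89.9, -24.5]
ft_force: [0.2, 0.7, 4.3]
gripper_width: 0.28
```

servo_tool(rows=[[0, 0, 1.5, 0, 0, 0, 0.8], [0, 0, 2, 0, 0, 0, 0.8], [0, 0, 2, 0, 0, 0, 0.8]], newtons=30)

```text
t: 7.25
position: [0.5311, -0.18, 0.1249]
eef_rot: [87.8, 90.0, 156.1]
ft_force: [-0.5, -0.7, -0.3]
gripper_width: 0.277
```

Run:
```python
from h import *
s=ctrl.read_state(); print(s['position'],s['eef_rot'][0]-s['eef_rot'][2],s['ft_force'],s['moment'],s['gripper_width'])
w=vision.capture("wrist"); save(w,"w5",s=1.5)
```

```text
[ 0.53107243 -0.17995895  0.12488052] -68.28164753171176 [-0.49218011 -0.7452607  -0.30987561] [-0.06656256  0.0672939  -0.01450195] 0.2774273933501226
```

View pics/w5.png

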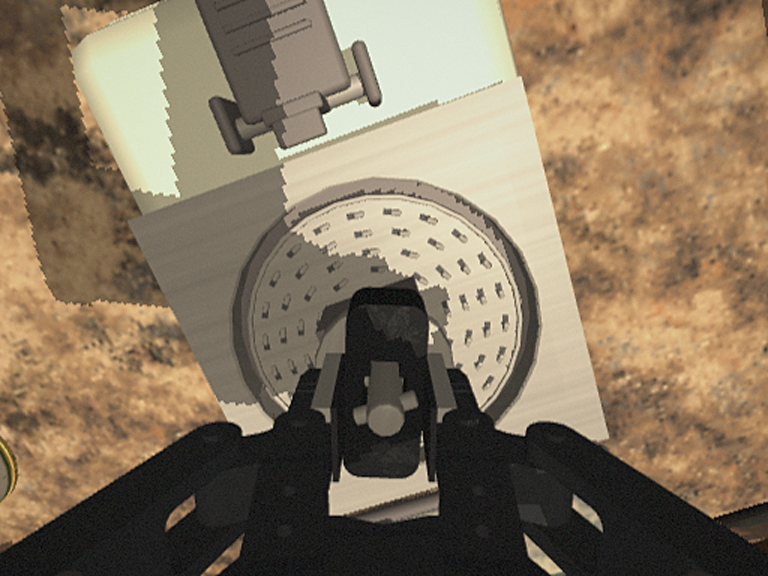

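servo_tool(rows=[[0, 0, 0, 0, 0, -7, 0.8], [0, 0, 0, 0, 0, -14, 0.8], [0, 0, 0, 0, 0, -21, 0.8], [0, 0, 0, 0, 0, -28, 0.8], [0, 0, 0, 0, 0, -35, 0.8], [0, 0, 0, 0, 0, -42, 0.8], [0, 0, 0, 0, 0, -49, 0.8], [0, 0, 0, 0, 0, -56, 0.8], [0, 0, 0, 0, 0, -63, 0.8], [0, 0, 0, 0, 0, -70, 0.8], [0, 0, 0, 0, 0, -71, 0.8], [0, 0, 0, 0, 0, -71, 0.8]])

```text
t: 8.5
position: [0.5312, -0.18, 0.125]
eef_rot: [156.7, 90.0, 154.1]
ft_force: [0.2, -1.1, -0.7]
gripper_width: 0.279
```

Run:
```python
from h import *
s=ctrl.read_state(); print(s['position'],s['eef_rot'],s['eef_rot'][0]-s['eef_rot'][2],s['ft_force'],s['moment'],s['gripper_width'])
w=vision.capture("wrist"); save(w,"w6",s=1.5); save(w,"w6b",(200,180,330,330),5)
```

```text
[ 0.53122459 -0.18002323  0.12498936] [156.7020416   89.96687688 154.09433394] 2.607707663411446 [ 0.24911012 -1.05345165 -0.71261047] [0.00134413 0.02219441 0.03210459] 0.27941599840971365
```

View pics/w6.png

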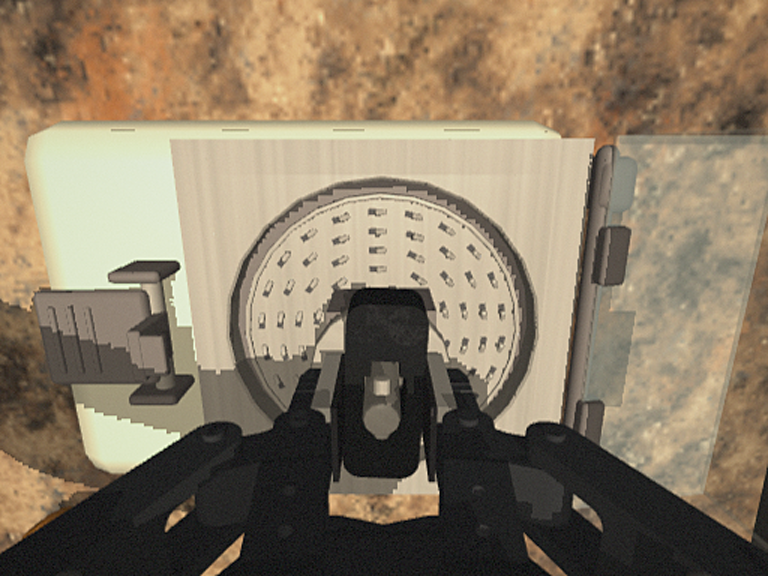

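View pics/w6b.png

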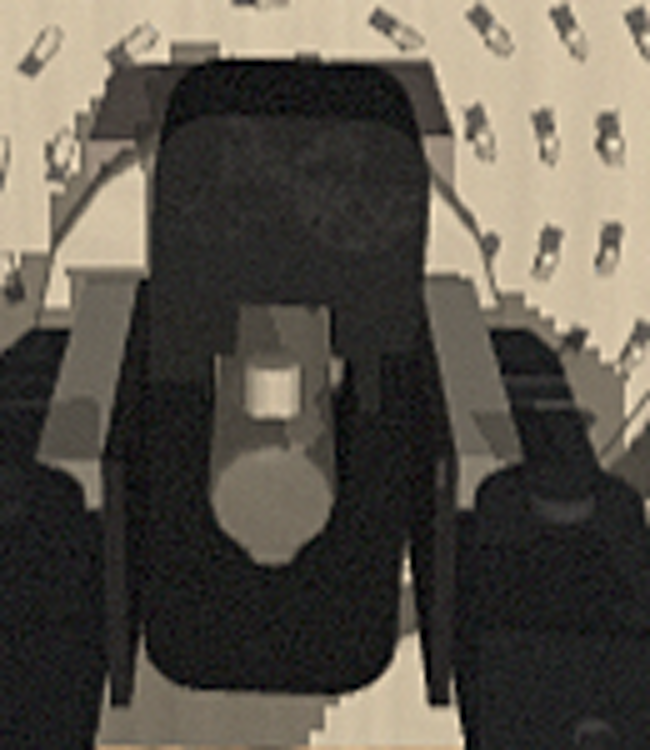

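servo_tool(rows=[[-1, 0.5, 0, 0, 0, 0, 0.8], [-1, 0.5, 3, 0, 0, 0, 0.8], [-1, 0.5, 6, 0, 0, 0, 0.8], [-1, 0.5, 10, 0, 0, 0, 0.8]])

```text
t: 8.95
position: [0.5304, -0.1796, 0.1356]
eef_rot: [-54.2, 90.0, -56.9]
ft_force: [0.3, 0.5, -0.2]
gripper_width: 0.276
```

servo_tool(rows=[[0, 0, 10, 0, 0, 0, 0.8], [0, 0, 22, 0, 0, 0, 0.8], [0, 0, 45, 0, 0, 0, 0.8], [0, 0, 70, 0, 0, 0, 0.8], [0, 0, 70, 0, 0, 0, 0.8]])

```text
t: 9.45
position: [0.5335, -0.1811, 0.211]
eef_rot: [-24.7, 89.4, -27.4]
ft_force: [0.4, -1.2, 0.0]
gripper_width: 0.282
```

Run:
```python
from h import *
s=ctrl.read_state(); print(s['position'],s['eef_rot'],s['ft_force'],s['gripper_width'])
w=vision.capture("wrist"); save(w,"w7",s=1.2)
p=vision.capture("top")
f=lambda x,y,h=.028: onplane(p,(110+x/7,130+y/7),h)[:2]
for a in [(73,105),(640,95),(640,480),(73,475)]: print(f(*a).round(4))
print("edges mid: left",f(73,290),"right",f(640,290),"top",f(356,84),"bot",f(356,489))
d=f(620,80)-f(95,92);print(np.degrees(np.arctan2(d[1],d[0]))+90); d=f(620,485)-f(95,490);print(np.degrees(np.arctan2(d[1],d[0]))+90)
```

```text
[ 0.53351548 -0.18113512  0.21097119] [-24.66708635  89.39837724 -27.37380402] [ 0.36452772 -1.22805395  0.02065625] 0.2822686620848354
[0.596  0.3141]
[0.6067 0.0597]
[0.4334 0.0541]
[0.4297 0.3066]
edges mid: left [0.51248105 0.31034677] right [0.51853419 0.05683318] top [0.60860717 0.18749419] bot [0.42637678 0.18045798]
2.720439732451254
1.8876091986339958
```

View pics/w7.png

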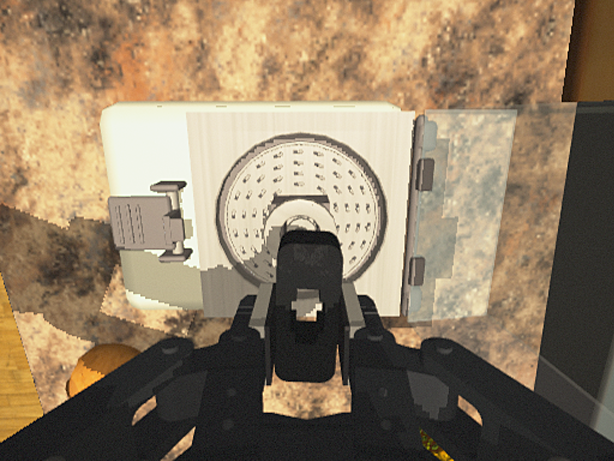

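servo_tool(rows=[[0, 45, 0, 0, 0, 0, 0.8], [5, 90, 0, 0, 0, 0, 0.8], [10, 140, 0, 0, 0, 0, 0.8], [15, 190, 0, 0, 0, 0, 0.8], [18, 240, 0, 0, 0, 0, 0.8], [18, 290, 0, 0, 0, 0, 0.8], [18, 340, -20, 0, 0, 0, 0.8], [18, 380, -50, 0, 0, 0, 0.8], [18, 410, -90, 0, 0, 0, 0.8], [18, 430, -130, 0, 0, 0, 0.8], [18, 430, -150, 0, 0, 0, 0.8], [18, 430, -150, 0, 0, 0, 0.8]])

```text
t: 10.75
position: [0.5429, 0.2497, 0.0491]
eef_rot: [-160.4, 89.3, -163.0]
ft_force: [-0.0, -0.7, -1.6]
gripper_width: 0.275
```

Run:
```python
from h import *
s=ctrl.read_state(); print(s['position'],s['eef_rot'],s['ft_force'],s['gripper_width'])
w=vision.capture("wrist"); save(w,"w8",s=1.2)
```

```text
[0.54290076 0.2497119  0.04906194] [-160.41937111   89.26764081 -163.0377475 ] [-0.00308818 -0.70900706 -1.57425529] 0.2745438201429394
```

View pics/w8.png

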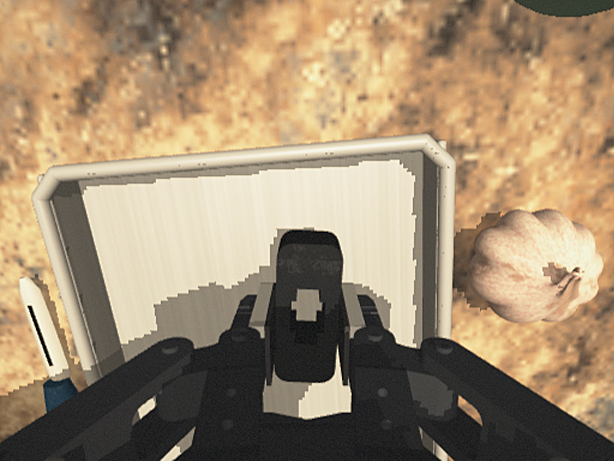

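servo_tool(rows=[[5, 0, 0, 0, 0, 0, 0.8], [5, 0, 0, 0, 0, 0, 0.8]])

```text
t: 11.0
position: [0.5561, 0.2502, 0.0577]
eef_rot: [17.1, 89.7, 14.3]
ft_force: [0.1, -0.1, 0.1]
gripper_width: 0.276
```

servo_tool(rows=[[0, 0, -15, 0, 0, 0, 0.8], [0, 0, -28, 0, 0, 0, 0.8], [0, 0, -38, 0, 0, 0, 0.8], [0, 0, -42, 0, 0, 0, 0.8], [0, 0, -44, 0, 0, 0, 0.8], [0, 0, -44, 0, 0, 0, 0.8]])

```text
t: 11.6
position: [0.5532, 0.2503, 0.0108]
eef_rot: [-159.0, 90.0, -161.8]
ft_force: [-0.4, 0.6, -0.6]
gripper_width: 0.279
```

servo_tool(rows=[[0, 0, -1, 0, 0, 0, 0.8], [0, 0, -2, 0, 0, 0, 0.8], [0, 0, -3, 0, 0, 0, 0.8]])

```text
t: 11.9
position: [0.5538, 0.2505, 0.0087]
eef_rot: [18.4, 89.9, 15.7]
ft_force: [0.4, -0.1, -0.6]
gripper_width: 0.276
```

servo_tool(rows=[[0, 0, -0.7, 0, 0, 0, 0.8], [0, 0, -1.4, 0, 0, 0, 0.8], [0, 0, -2.1, 0, 0, 0, 0.8]])

```text
t: 12.2
position: [0.5535, 0.2504, 0.0067]
eef_rot: [-157.7, 90.0, -160.5]
ft_force: [-2.7, -0.6, 6.8]
gripper_width: 0.272
```

servo_tool(rows=[[0, 0, 0.8, 0, 0, 0, 0.45], [0, 0, 0.8, 0, 0, 0, 0.3], [0, 0, 0.8, 0, 0, 0, 0.1], [0, 0, 0.8, 0, 0, 0, 0.1]])

```text
t: 12.6
position: [0.5534, 0.2504, 0.0069]
eef_rot: [59.3, 90.0, 56.6]
ft_force: [-0.5, -0.0, -0.8]
gripper_width: 0.449
```

servo_tool(rows=[[0, 0, 10, 0, 0, 0, 0.1], [0, 0, 30, 0, 0, 0, 0.1], [0, 0, 70, 0, 0, 0, 0.1], [0, -15, 110, 0, 0, 0, 0], [0, -50, 150, 0, 0, 0, -0.4], [0, -100, 160, 0, 0, 0, -0.5]])

```text
t: 13.2
position: [0.5569, 0.1551, 0.1728]
eef_rot: [12.7, 89.3, 10.2]
ft_force: [1.0, 0.4, 1.0]
gripper_width: 0.749
```

Run:
```python
from h import *
s=ctrl.read_state(); print(s['position'],s['eef_rot'],s['ft_force'],s['gripper_width'])
w=vision.capture("wrist"); save(w,"w9",s=1.2)
p=vision.capture("top"); save(p,"top9",(110,130,215,220),6)
```

```text
[0.55690939 0.15510333 0.17277765] [12.68454728 89.33824444 10.19321414] [0.95623856 0.35781533 1.04143154] 0.7490998378934342
```

View pics/w9.png

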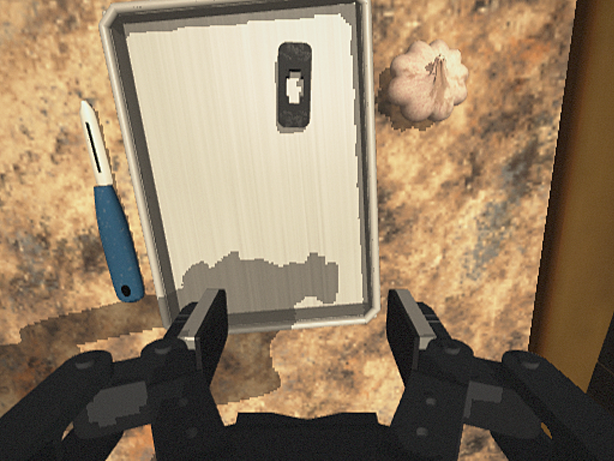

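View pics/top9.png

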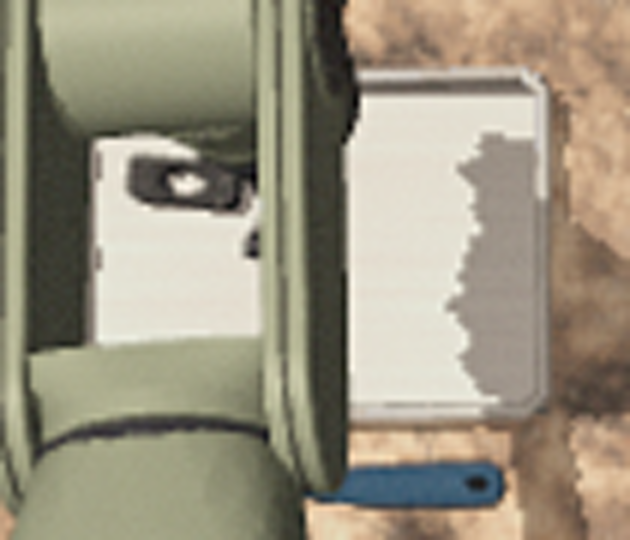

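servo_tool(rows=[[-5, -50, 10, 0, 0, 0, -0.4], [-12, -100, 15, 0, 0, 0, -0.4], [-20, -150, 15, 0, 0, 0, -0.4], [-25, -200, 15, 0, 0, 0, -0.4], [-25, -250, 15, 0, 0, 0, -0.4], [-25, -295, 15, 0, 0, 0, -0.4], [-25, -325, 5, 0, 0, 0, -0.4], [-25, -329, 0, 0, 0, 0, -0.4], [-25, -329, 0, 0, 0, 0, -0.4], [-25, -329, 0, 0, 0, 0, -0.4]])

```text
t: 14.3
position: [0.5283, -0.1737, 0.1659]
eef_rot: [127.5, 89.9, 124.9]
ft_force: [0.7, 0.5, 0.0]
gripper_width: 0.698
```

```bash
cat >> h.py <<'E'
from scipy.spatial.transform import Rotation as Ro
def tips(w,s):
    W=cloud(w); M=Ro.from_euler('xyz',s['eef_rot'],degrees=True).as_matrix()
    T=(W-s['position'])@M
    for sg in (1,-1):
        m=(np.abs(T[...,1])<.016)&(sg*T[...,2]>0)&(np.abs(T[...,2])<.06)&(T[...,0]>-.05)&(T[...,0]<.012)
        x=T[m]; 
        if len(x): print("tip",sg,len(x),"x max pct",np.percentile(x[:,0],[50,90,97,100]).round(4),"z",np.percentile(sg*x[:,2],[2,50,98]).round(4),"y",np.percentile(x[:,1],[2,98]).round(4))
E
python3 - <<'E'
from h import *
s=ctrl.read_state(); print(s['position'],s['eef_rot'],s['ft_force'],s['gripper_width'])
w=vision.capture("wrist"); save(w,"w10",s=1.5); tips(w,s)
E
```

```text
[ 0.52825591 -0.1736935   0.16586943] [127.53592857  89.91263274 124.87304407] [0.71053023 0.47610989 0.0237562 ] 0.6975362422339307
tip 1 2613 x max pct [-0.0317 -0.0134 -0.0085 -0.003 ] z [0.0287 0.0305 0.0483] y [-0.009   0.0135]
tip -1 2604 x max pct [-0.0319 -0.0134 -0.0084 -0.004 ] z [0.0306 0.0324 0.0501] y [-0.0089  0.0133]
```

View pics/w10.png

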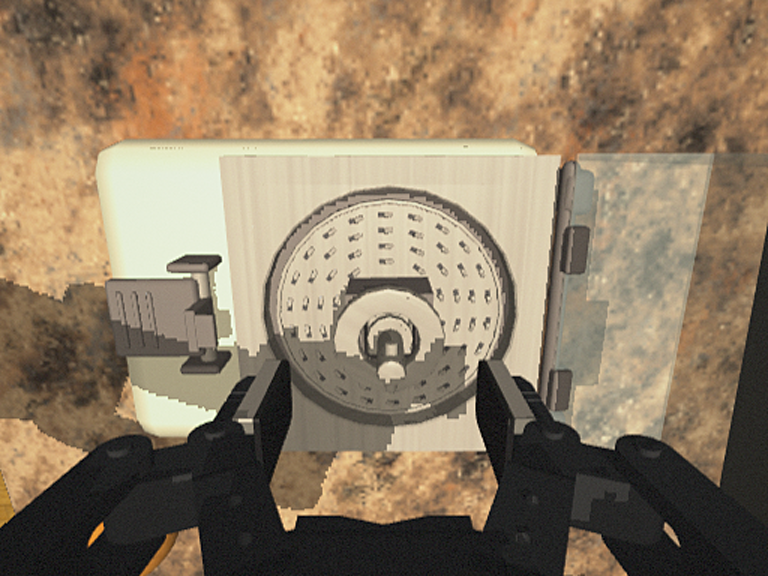

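Run:
```python
from h import *
w=vision.capture("wrist"); s=ctrl.read_state(); print(s['position'])
f=lambda u,h: onplane(w,(u[0]/1.5,u[1]/1.5),h)
print(f((335,338),.122),f((445,338),.122),f((390,288),.122), f((391,371),.152))
W=cloud(w); K=W[170:260,200:320]; m=(K[...,2]>.117)&(K[...,2]<.128); k=K[m]; print(len(k),np.median(k,0)); print(cv2.minEnclosingCircle((k[:,:2]*1000).astype(np.float32)))
```

```text
[ 0.52869715 -0.17354749  0.16641821]
[ 0.50701623 -0.17576799  0.122     ] [ 0.55354846 -0.17794421  0.122     ] [ 0.53122419 -0.15482216  0.122     ] [ 0.53021012 -0.1774501   0.152     ]
3037 [ 0.52928413 -0.17412005  0.12125661]
((529.1473388671875, -178.47247314453125), 23.945236206054688)
```

servo_tool(rows=[[0, -5, -25, 0, 0, 0, -0.4], [0, -5, -43, 0, 0, 0, -0.4], [0, -5, -53, 0, 0, 0, -0.4], [0, -5, -53, 0, 0, 0, -0.4], [0, -5, -53, 0, 0, 0, -0.4]])

```text
t: 14.9
position: [0.529, -0.1797, 0.1138]
eef_rot: [-21.6, 90.0, -24.2]
ft_force: [0.2, -0.6, 0.7]
gripper_width: 0.698
```

Run:
```python
from h import *
s=ctrl.read_state(); print(s['position'],s['ft_force'],s['gripper_width'])
w=vision.capture("wrist"); save(w,"w11",s=1.5); tips(w,s)
```

```text
[ 0.52895131 -0.17973008  0.11377894] [ 0.23892355 -0.62387486  0.66521246] 0.6981117529848616
tip 1 5589 x max pct [-0.0177 -0.0045 -0.0009  0.012 ] z [0.0004 0.0207 0.0451] y [-0.0126  0.0147]
tip -1 5438 x max pct [-0.0158 -0.0041  0.0007  0.0119] z [0.0007 0.0211 0.0469] y [-0.0132  0.0146]
```

View pics/w11.png

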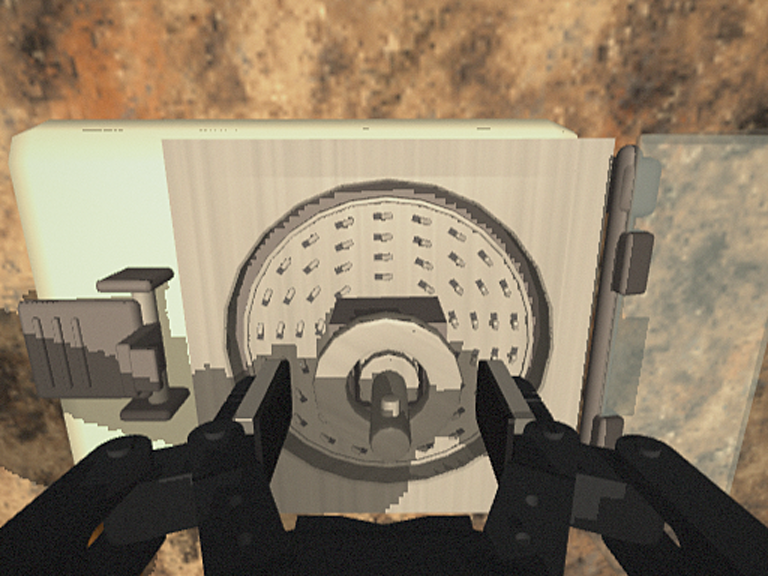

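servo_tool(rows=[[0, 0, -1, 0, 0, 0, -0.2], [0, 0, -1, 0, 0, 0, 0.1], [0, 0, -1, 0, 0, 0, 0.1], [0, 0, -1, 0, 0, 0, 0.1]], newtons=40)

```text
t: 15.35
position: [0.5295, -0.1806, 0.114]
eef_rot: [-18.2, 89.8, -20.9]
ft_force: [-0.5, 0.8, 6.0]
gripper_width: 0.532
```

Run:
```python
from h import *
s=ctrl.read_state(); print(s['position'],s['ft_force'],s['gripper_width'])
w=vision.capture("wrist"); save(w,"w12",(190,190,340,330),5)
```

```text
[ 0.52948201 -0.18058026  0.1139823 ] [-0.46829813  0.78573864  5.9896369 ] 0.5323662513375192
```

View pics/w12.png

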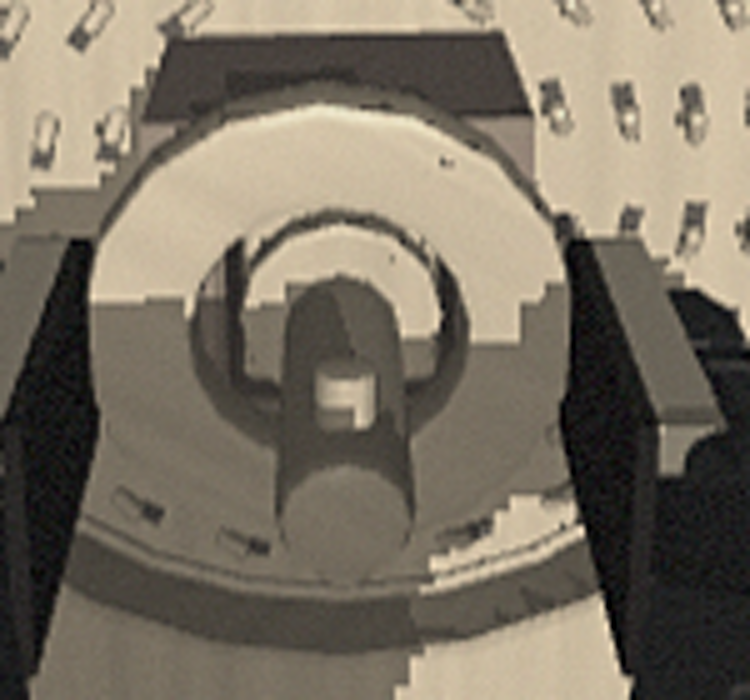

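servo_tool(rows=[[0, 0, 3, 0, 0, 0, 0.1], [0, 0, 8, 0, 0, 0, 0.1], [0, 0, 12, 0, 0, 0, 0.1], [0, 0, 12, 0, 0, 0, 0.1]])

```text
t: 15.8
position: [0.5289, -0.1805, 0.125]
eef_rot: [-26.5, 89.9, -29.2]
ft_force: [0.3, -0.2, -0.9]
gripper_width: 0.535
```

Run:
```python
from h import *
s=ctrl.read_state(); print(s['position'],s['ft_force'],s['gripper_width'])
w=vision.capture("wrist"); save(w,"w13",(190,160,340,330),4)
W=cloud(w); M=Ro.from_euler('xyz',s['eef_rot'],degrees=True).as_matrix(); T=(W-s['position'])@M
k=W[(abs(T[...,2])<.02)&(T[...,1]>.013)&(T[...,1]<.022)&(W[...,2]>.115)]; print(len(k),np.percentile(k[:,2],[5,50,95]))
```

```text
[ 0.52892366 -0.18048678  0.12496286] [ 0.27916084 -0.21718627 -0.88512872] 0.5348191137163184
5665 [0.13164136 0.20620938 0.21753876]
```

View pics/w13.png

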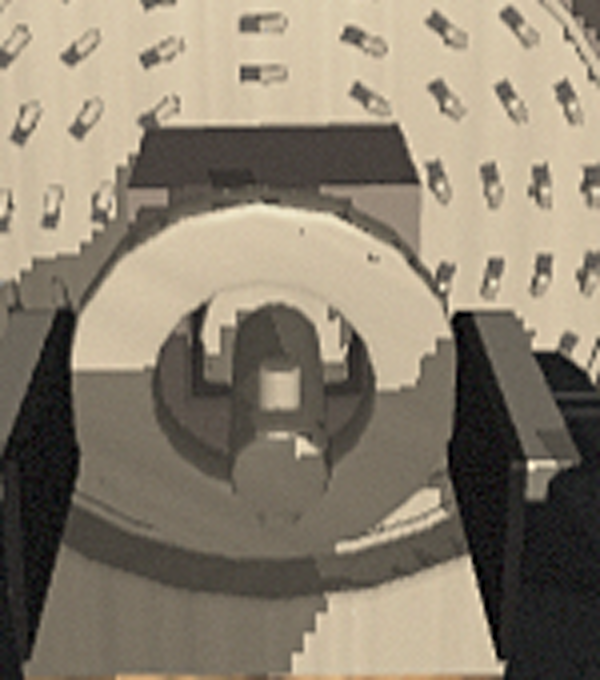

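servo_tool(rows=[[0, 0, 15, 0, 0, 0, 0.1], [0, 0, 40, 0, 0, 0, 0.1], [0, 0, 75, 0, 0, 0, 0.1], [0, 30, 85, 0, 0, 0, 0.1], [0, 75, 85, 0, 0, 0, 0.1], [-5, 120, 85, 0, 0, 0, 0.1], [-15, 165, 85, 0, 0, 0, 0.1], [-25, 210, 85, 0, 0, 0, 0.1], [-35, 260, 80, 0, 0, 0, 0.1], [-42, 310, 70, 0, 0, 0, 0.1], [-47, 360, 50, 0, 0, 0, 0.1], [-47, 400, 20, 0, 0, 0, 0.1]])

```text
t: 17.05
position: [0.4828, 0.2173, 0.1505]
eef_rot: [19.2, 89.6, 16.5]
ft_force: [0.7, -0.4, -0.8]
gripper_width: 0.53
```

servo_tool(rows=[[0, 20, -20, 0, 0, 0, 0.1], [0, 30, -50, 0, 0, 0, 0.1], [0, 30, -80, 0, 0, 0, 0.1], [0, 30, -95, 0, 0, 0, 0.1], [0, 30, -100, 0, 0, 0, 0.1], [0, 30, -100, 0, 0, 0, 0.1]])

```text
t: 17.65
position: [0.4817, 0.2442, 0.0481]
eef_rot: [-154.6, 90.0, -157.4]
ft_force: [-0.4, 0.5, -0.4]
gripper_width: 0.534
```

Run:
```python
from h import *
s=ctrl.read_state(); print(s['position'],s['ft_force'],s['gripper_width'],s['dq'].round(1))
w=vision.capture("wrist"); save(w,"w14",s=1.2)
```

```text
[0.4817334  0.24424154 0.04810218] [-0.35189211  0.46243468 -0.39868352] 0.5335741314427401 [-0.2 -1.4 -1.2  0.1  0.2 -0. ]
```

View pics/w14.png

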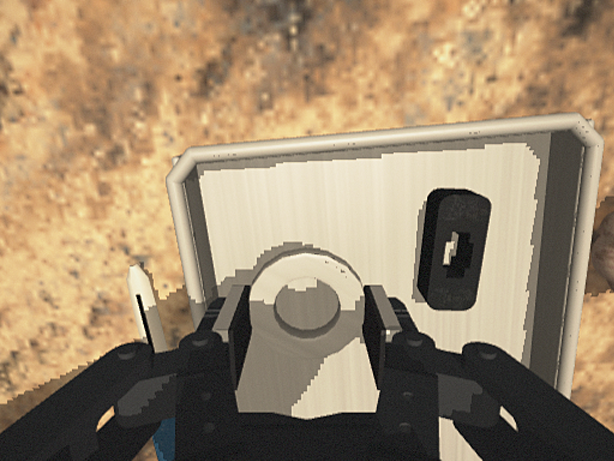

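servo_tool(rows=[[0, 4, -15, 0, 0, 0, 0.1], [0, 4, -28, 0, 0, 0, 0.1], [0, 4, -36, 0, 0, 0, 0.1], [0, 4, -39, 0, 0, 0, 0.1], [0, 4, -39, 0, 0, 0, 0.1]])

```text
t: 18.2
position: [0.4808, 0.2482, 0.0079]
eef_rot: [-158.8, 89.9, -161.6]
ft_force: [0.0, -0.1, 0.1]
gripper_width: 0.534
```

servo_tool(rows=[[0, 0, -1, 0, 0, 0, 0.1], [0, 0, -1.7, 0, 0, 0, 0.1], [0, 0, -2.4, 0, 0, 0, 0.1]])

```text
t: 18.5
position: [0.4819, 0.2486, 0.0069]
eef_rot: [20.2, 89.9, 17.5]
ft_force: [0.2, 0.5, -0.5]
gripper_width: 0.532
```

servo_tool(rows=[[0, 0, -0.7, 0, 0, 0, 0.1], [0, 0, -1.4, 0, 0, 0, 0.1], [0, 0, -2.1, 0, 0, 0, 0.1]])

```text
t: 18.8
position: [0.4816, 0.2485, 0.0044]
eef_rot: [20.9, 90.0, 18.2]
ft_force: [0.7, 0.4, -0.6]
gripper_width: 0.535
```

servo_tool(rows=[[0, 0, -0.6, 0, 0, 0, 0.1], [0, 0, -1.2, 0, 0, 0, 0.1]])

```text
t: 19.0
position: [0.4816, 0.2485, 0.004]
eef_rot: [-138.5, 90.0, -141.2]
ft_force: [-3.0, -0.6, 9.8]
gripper_width: 0.538
```

servo_tool(rows=[[0, 0, 0, 0, 0, 0, -0.1], [0, 0, 0.5, 0, 0, 0, -0.2], [0, 0, 1, 0, 0, 0, -0.35], [0, 0, 1, 0, 0, 0, -0.35]])

```text
t: 19.4
position: [0.4815, 0.2485, 0.0041]
eef_rot: [6.8, 90.0, 4.1]
ft_force: [0.7, -0.0, 0.5]
gripper_width: 0.674
```

servo_tool(rows=[[0, 0, 10, 0, 0, 0, -0.35], [0, 0, 35, 0, 0, 0, -0.35], [0, -10, 80, 0, 0, 0, -0.35], [5, -50, 125, 0, 0, 0, -0.35], [15, -95, 160, 0, 0, 0, -0.35], [25, -140, 170, 0, 0, 0, -0.35]])

```text
t: 20.0
position: [0.5056, 0.1211, 0.174]
eef_rot: [9.6, 89.6, 7.0]
ft_force: [0.5, -0.7, -0.4]
gripper_width: 0.676
```

Run:
```python
from h import *
s=ctrl.read_state(); print(s['position'],s['ft_force'],s['gripper_width'])
w=vision.capture("wrist"); save(w,"w15",s=1.2)
```

```text
[0.50561369 0.12113388 0.17402249] [ 0.4516122  -0.68469961 -0.44352317] 0.6763777710559352
```

View pics/w15.png

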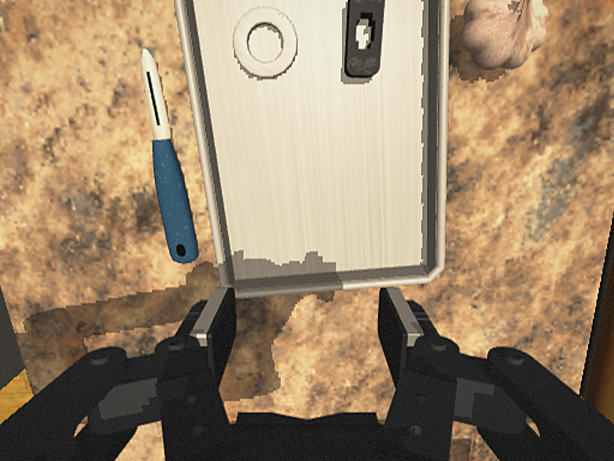

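Run:
```python
from h import *
w=vision.capture("wrist")
f=lambda u,h: onplane(w,(u[0]/1.2,u[1]/1.2),h).round(4)
print("washer low",f((266,78),.012),"nut low",f((360,78),.013),"floor near corners",f((232,290),.004),f((428,268),.004),"rim near",f((228,296),.028),f((440,275),.028),"floor L",f((222,190),.004),"R",f((422,190),.004))
print(ctrl.read_state()['position'])
```

```text
washer low [0.485  0.2173 0.012 ] nut low [0.5554 0.2137 0.013 ] floor near corners [0.4388 0.0416 0.004 ] [0.616 0.053 0.004] rim near [0.4403 0.0475 0.028 ] [0.6182 0.0564 0.028 ] floor L [0.4404 0.1332 0.004 ] R [0.608  0.1242 0.004 ]
[0.50776846 0.11686408 0.17435544]
```

servo_tool(rows=[[0, -45, 0, 0, 0, 0, -0.2], [4, -90, 0, 0, 0, 0, -0.2], [10, -140, 0, 0, 0, 0, -0.2], [16, -190, 0, 0, 0, 0, -0.2], [20, -235, 0, 0, 0, 0, -0.2], [23, -270, -3, 0, 0, 0, -0.2], [23, -287, -8, 0, 0, 0, -0.2], [23, -287, -8, 0, 0, 0, -0.2], [23, -287, -8, 0, 0, 0, -0.2]])

```text
t: 21.0
position: [0.5261, -0.1644, 0.1609]
eef_rot: [132.1, 89.9, 129.4]
ft_force: [-0.4, 0.6, -0.6]
gripper_width: 0.599
```

Run:
```python
from h import *
s=ctrl.read_state(); print(s['position'],s['eef_rot'][0]-s['eef_rot'][2],s['ft_force'],s['gripper_width'])
w=vision.capture("wrist"); save(w,"w16",s=1.5)
W=cloud(w); K=W[150:270,180:340]; m=(K[...,2]>.109)&(K[...,2]<.1165); k=K[m]; print(len(k)); r=cv2.minAreaRect((k[:,:2]*1000).astype(np.float32)); print(r)
```

```text
[ 0.52614662 -0.16439252  0.16088445] 2.7144091685023852 [-0.44040262  0.62531843 -0.64375195] 0.5987948836838087
2247
((529.6714477539062, -178.4930419921875), (38.905033111572266, 38.048404693603516), 88.21981811523438)
```

View pics/w16.png

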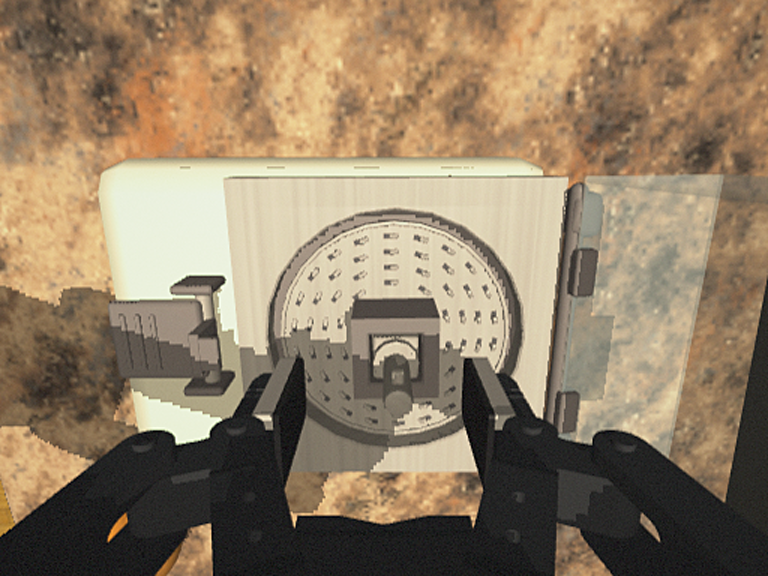

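servo_tool(rows=[[0, 0, 0, 0, 0, 0, -0.2], [0, 0, 0, 0, 0, 0, -0.2]])

```text
t: 21.25
position: [0.5268, -0.1643, 0.1617]
eef_rot: [57.9, 90.0, 55.3]
ft_force: [0.0, -0.0, -0.6]
gripper_width: 0.598
```

servo_tool(rows=[[3, -14, 0, 0, 0, 0, -0.2], [3, -14, -30, 0, 0, 0, -0.2], [3, -14, -55, 0, 0, 0, -0.2], [3, -14, -64, 0, 0, 0, -0.2], [3, -14, -64, 0, 0, 0, -0.2], [3, -14, -64, 0, 0, 0, -0.2]])

```text
t: 21.85
position: [0.5305, -0.1803, 0.0984]
eef_rot: [-27.8, 89.9, -30.6]
ft_force: [0.1, -0.5, 0.5]
gripper_width: 0.599
```

Run:
```python
from h import *
s=ctrl.read_state(); print(s['position'],s['eef_rot'][0]-s['eef_rot'][2],s['ft_force'],s['gripper_width'])
w=vision.capture("wrist"); save(w,"w17",(160,150,350,340),4)
W=cloud(w); K=W[150:290,180:340]; m=(K[...,2]>.109)&(K[...,2]<.1165); k=K[m]; print(len(k)); r=cv2.minAreaRect((k[:,:2]*1000).astype(np.float32)); print(r)
```

```text
[ 0.53048334 -0.1803154   0.09843142] 2.7206573178498097 [ 0.14713809 -0.46604359  0.47421216] 0.5993843495097966
4581
((531.41845703125, -175.27407836914062), (33.08353042602539, 72.69217681884766), 86.12108612060547)
```

View pics/w17.png

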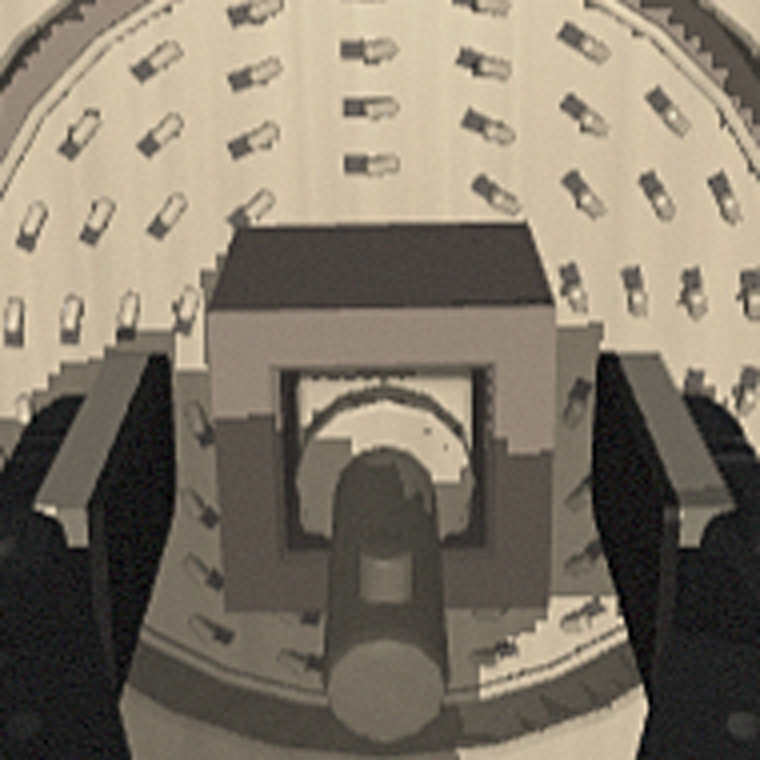

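servo_tool(rows=[[0, 1, -4, 0, 0, 0, -0.2], [0, 1, -4, 0, 0, 0, 0.1], [0, 1, -4, 0, 0, 0, 0.4], [0, 1, -4, 0, 0, 0, 0.4], [0, 1, -4, 0, 0, 0, 0.4]], newtons=70)

```text
t: 22.4
position: [0.5304, -0.179, 0.0945]
eef_rot: [-20.4, 89.9, -23.1]
ft_force: [-0.5, 0.4, 5.8]
gripper_width: 0.429
```

servo_tool(rows=[[0, 0, 2, 0, 0, 0, 0.4], [0, 0, 5, 0, 0, 0, 0.4], [0, 0, 10, 0, 0, 0, 0.4], [0, 0, 10, 0, 0, 0, 0.4]])

```text
t: 22.8
position: [0.5297, -0.1789, 0.104]
eef_rot: [-85.6, 90.0, -88.4]
ft_force: [1.7, 0.1, -1.8]
gripper_width: 0.429
```

Run:
```python
from h import *
s=ctrl.read_state(); print(s['position'],s['eef_rot'][0]-s['eef_rot'][2],s['ft_force'],s['moment'],s['gripper_width'])
w=vision.capture("wrist"); save(w,"w18",s=1.2)
```

```text
[ 0.52973573 -0.17886786  0.10401655] 2.7171614136842948 [ 1.74694969  0.10433049 -1.8042403 ] [ 0.0228919  0.0023956 -0.0154011] 0.4287112277503294
```

View pics/w18.png

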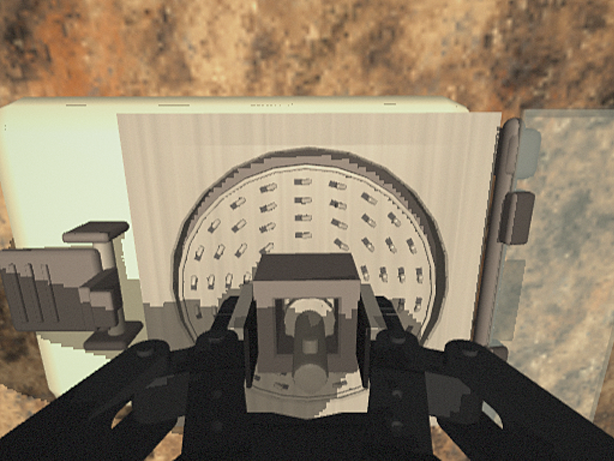

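servo_tool(rows=[[0, 0, 10, 0, 0, 0, 0.4], [0, 0, 22, 0, 0, 0, 0.4], [0, 0, 37, 0, 0, 0, 0.4], [0, 0, 55, 0, 0, 0, 0.4], [0, 0, 75, 0, 0, 0, 0.4], [0, 0, 92, 0, 0, 0, 0.4], [0, 0, 98, 0, 0, 0, 0.4], [0, 0, 98, 0, 0, 0, 0.4]])

```text
t: 23.65
position: [0.5303, -0.1792, 0.2037]
eef_rot: [-30.2, 89.8, -32.9]
ft_force: [-0.1, -0.7, -1.1]
gripper_width: 0.423
```

Run:
```python
from h import *
s=ctrl.read_state(); print(s['position'],s['eef_rot'],s['eef_rot'][0]-s['eef_rot'][2],s['ft_force'],s['moment'],s['gripper_width'])
w=vision.capture("wrist"); save(w,"w19",s=1.2)
q=vision.capture("scene"); save(q,"s19",(200,100,340,270),4)
p=vision.capture("top"); save(p,"top19",(110,110,330,230),3.5)
```

```text
[ 0.53032653 -0.17917051  0.20366488] [-30.15121904  89.82079744 -32.86673031] 2.715511277359745 [-0.0967536  -0.68829977 -1.12621465] [0.05032338 0.06228308 0.00454065] 0.42337567259352465
```

View pics/s19.png

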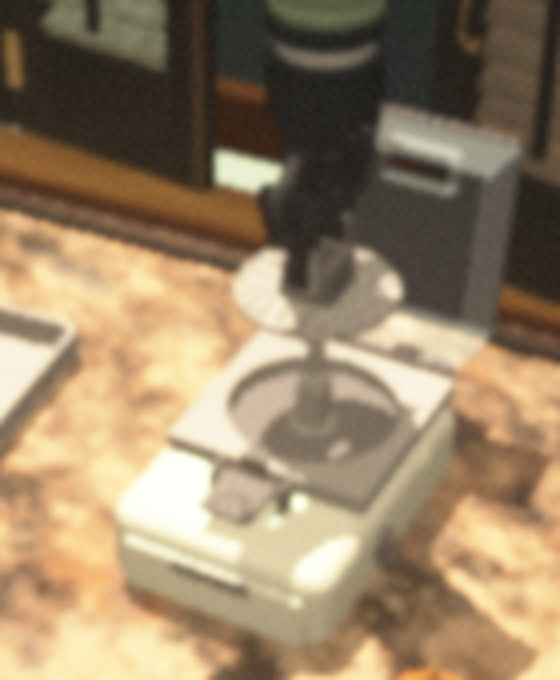

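View pics/top19.png

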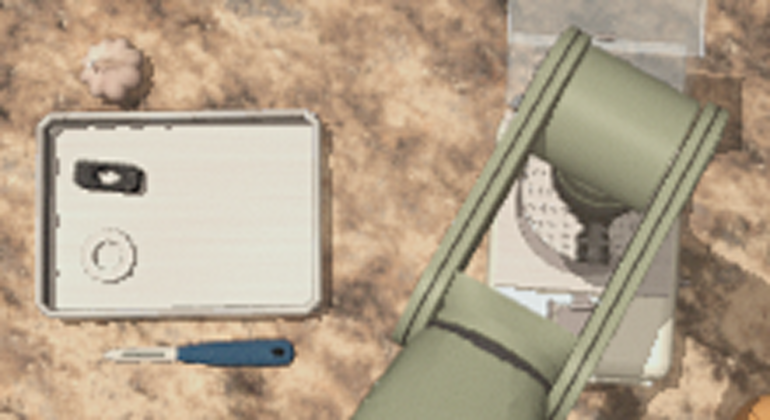

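Run:
```python
from h import *
p=vision.capture("top"); save(p,"top20",(115,135,208,205),8)
f=lambda x,y,h: onplane(p,(110+x/3.5,110+y/3.5),h).round(4)
print("nut end",f(145,180,.02),"washer edge",f(136,255,.012),"washer c",f(109,255,.012),"wall inner right top",f(315,215,.028),"floor right",f(317,215,.004))
```

```text
nut end [0.5473 0.2164 0.02  ] washer edge [0.4799 0.2235 0.012 ] washer c [0.4793 0.2478 0.012 ] wall inner right top [0.5184 0.0613 0.028 ] floor right [0.5208 0.0622 0.004 ]
```

View pics/top20.png

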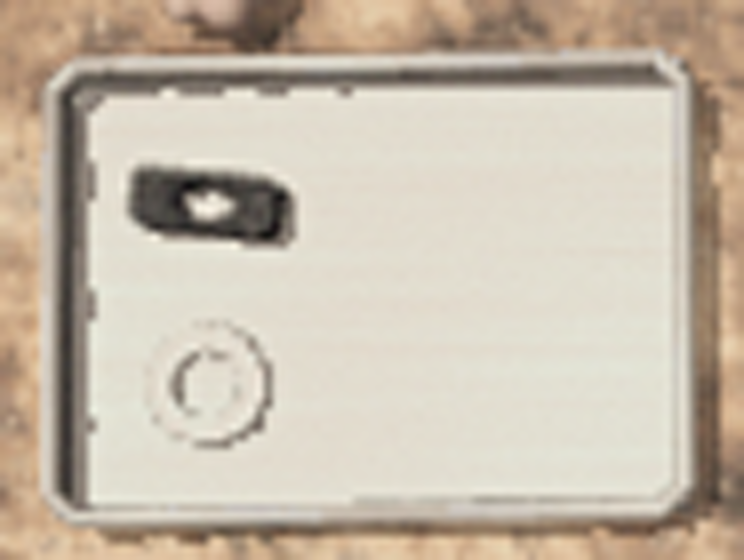

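servo_tool(rows=[[0, 30, 0, 0, 0, 0, 0.4], [-2, 65, 0, 0, 0, 0, 0.4], [-4, 105, 0, 0, 0, 0, 0.4], [-7, 145, 0, 0, 0, 0, 0.4], [-9, 185, 0, 0, 0, 0, 0.4], [-11, 225, 0, 0, 0, 0, 0.4], [-13, 260, -5, 0, 0, 0, 0.4], [-13, 290, -20, 0, 0, 0, 0.4], [-13, 310, -45, 0, 0, 0, 0.4], [-13, 318, -75, 0, 0, 0, 0.4], [-13, 318, -105, 0, 0, 0, 0.4], [-13, 318, -125, 0, 0, 0, 0.4]])

```text
t: 25.05
position: [0.5141, 0.1396, 0.0732]
eef_rot: [-170.2, 89.7, -172.8]
ft_force: [-0.5, -0.1, -1.8]
gripper_width: 0.433
```

servo_tool(rows=[[0, 0, 0, 0, 0, 0, 0.4], [0, 0, 0, 0, 0, 0, 0.4], [0, 0, 0, 0, 0, 0, 0.4]])

```text
t: 25.35
position: [0.5179, 0.1393, 0.0778]
eef_rot: [8.7, 89.9, 6.0]
ft_force: [0.1, 0.8, -1.5]
gripper_width: 0.426
```

Run:
```python
from h import *
s=ctrl.read_state(); print(s['position'],s['eef_rot'][0]-s['eef_rot'][2],s['ft_force'],s['gripper_width'])
w=vision.capture("wrist"); save(w,"w21",s=1.2)
```

```text
[0.51792644 0.13929354 0.07783225] 2.728729317018863 [ 0.1422561   0.80089444 -1.5091126 ] 0.42584531036940615
```

View pics/w21.png

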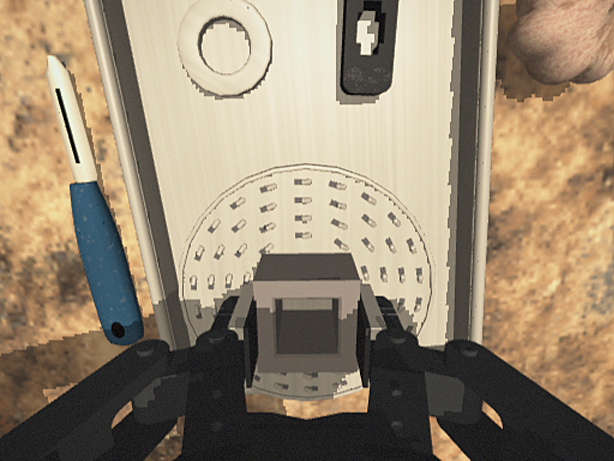

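Disc is well clear of the nut, washer and walls. Lowering.

servo_tool(rows=[[0, 0, -15, 0, 0, 0, 0.4], [0, 0, -32, 0, 0, 0, 0.4], [0, 0, -45, 0, 0, 0, 0.4], [0, 0, -51, 0, 0, 0, 0.4], [0, 0, -53, 0, 0, 0, 0.4], [0, 0, -53, 0, 0, 0, 0.4]])

```text
t: 26.0
position: [0.517, 0.1393, 0.0238]
eef_rot: [10.7, 90.0, 8.0]
ft_force: [-0.2, 0.1, -1.2]
gripper_width: 0.43
```

servo_tool(rows=[[0, 0, -0.8, 0, 0, 0, 0.4], [0, 0, -1.6, 0, 0, 0, 0.4], [0, 0, -2.2, 0, 0, 0, 0.4]])

```text
t: 26.3
position: [0.5171, 0.1393, 0.0218]
eef_rot: [9.0, 89.9, 6.3]
ft_force: [-0.3, 0.1, -2.6]
gripper_width: 0.427
```

servo_tool(rows=[[0, 0, -0.7, 0, 0, 0, 0.4], [0, 0, -1.3, 0, 0, 0, 0.4], [0, 0, -1.3, 0, 0, 0, 0.4]])

```text
t: 26.6
position: [0.5168, 0.1393, 0.0206]
eef_rot: [8.6, 90.0, 5.9]
ft_force: [-2.3, -1.0, 3.1]
gripper_width: 0.422
```

servo_tool(rows=[[0, 0, -0.3, 0, 0, 0, 0.3], [0, 0, -0.3, 0, 0, 0, 0.1], [0, 0, -0.3, 0, 0, 0, -0.1], [0, 0, 0, 0, 0, 0, -0.2], [0, 0, 0, 0, 0, 0, -0.2]])

```text
t: 27.1
position: [0.5167, 0.1393, 0.02]
eef_rot: [24.9, 90.0, 22.2]
ft_force: [0.1, 0.2, 0.8]
gripper_width: 0.598
```

servo_tool(rows=[[0, 0, 10, 0, 0, 0, -0.2], [0, 0, 30, 0, 0, 0, -0.2], [0, 0, 65, 0, 0, 0, -0.2], [0, -20, 110, 0, 0, 0, -0.2], [0, -60, 150, 0, 0, 0, -0.2], [-20, -100, 170, 0, 0, 0, -0.2], [-40, -140, 170, 0, 0, 0, -0.2], [-40, -140, 170, 0, 0, 0, -0.2], [-40, -140, 170, 0, 0, 0, -0.2]])

```text
t: 28.0
position: [0.4766, -0.0015, 0.1908]
eef_rot: [15.9, 89.9, 13.0]
ft_force: [0.4, 0.1, 0.1]
gripper_width: 0.598
```

Run:
```python
from h import *
s=ctrl.read_state(); print(s['t'],s['position'],s['ft_force'],s['gripper_width'])
w=vision.capture("wrist"); save(w,"w22",s=1.2)
p=vision.capture("top"); save(p,"top22",(90,80,340,260),3.2)
q=vision.capture("scene"); save(q,"s22",s=1.5)
W=cloud(p); 
for nm,l in [("nut",.02),("washer",.01)]: print(nm,[(round(r['score'],2),r['bbox']) for r in spotter.recognise(p,nm)[:1]])
```

```text
28.0 [ 0.47660748 -0.00148377  0.19083304] [0.39367643 0.1156942  0.11572291] 0.598063470425687
nut [(0.61, [128.2, 154.0, 151.1, 166.8])]
washer [(0.46, [135.4, 178.3, 148.5, 193.5])]
```

View pics/w22.png

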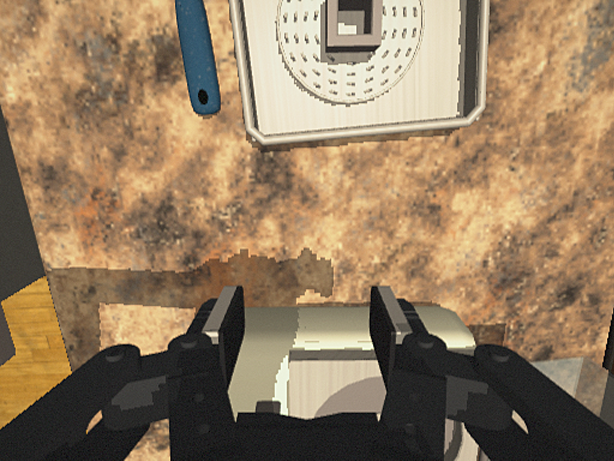

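View pics/top22.png

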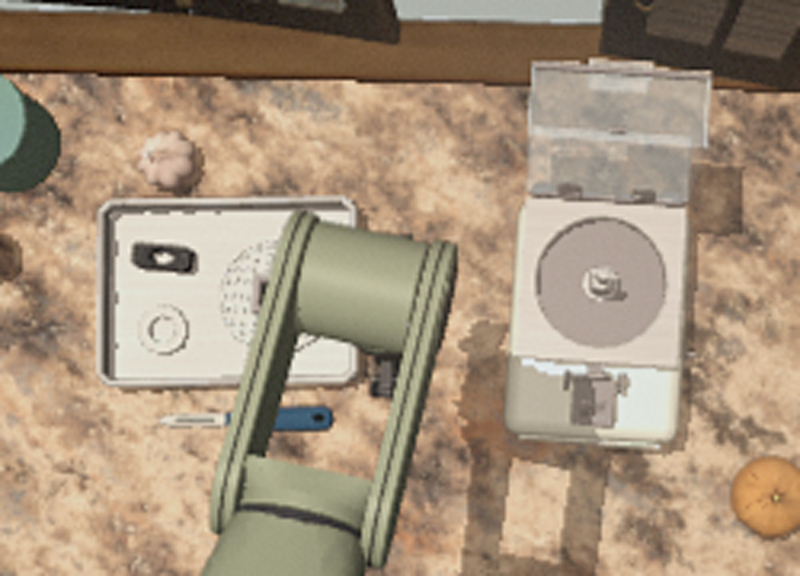

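View pics/s22.png

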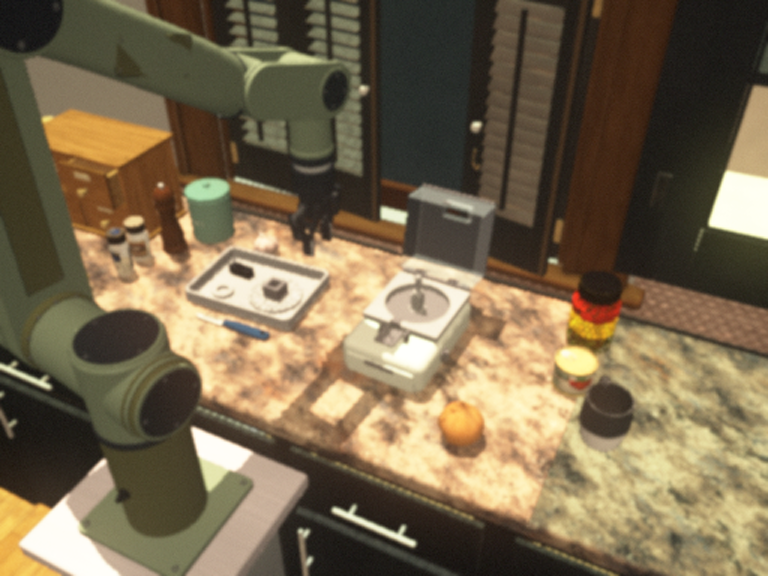

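```bash
python3 -c "
from station import ctrl
print(ctrl.job_done(), ctrl.read_state()['t'])"
```

```text
the job is handed in; nothing more can be done
the job is handed in; nothing more can be done
```

The grater is stripped: the nut, the washer and the disc (teeth up) lie flat and apart on the tray floor, and the lid is open. I handed the job in at about 28 s of the 72 s allowed.

- **How it went:** I pressed the release pad and the lid sprang open. I turned the nut about 71° onto the cross pin and lifted it off without resistance. I then took off the washer and the disc. Each piece went down slowly until I felt light floor contact, then I let go.
- **Final look:** The scene view shows all three in the tray, the lid upright, and the bystanders where they were. The arm was clear at 0.19 m with almost no force on the wrist.
- **What I didn't see fully:** In the last top view the arm hid part of the disc. The wrist and scene views show it flat and clear of the walls.
- **Discrepancies:** The gripper read about 45 mm on the 48 mm washer. One wrist-camera reading of the tray edge, taken while the arm was still moving, was up to about 1 cm off the top camera. I used the top camera, and neither affected the result.

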